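# Find the jammed key on the call panel and lock it out

## Robot

A 6-joint arm with a two-finger parallel gripper is mounted at the origin on a cart in front of the work surface, level with it; the furniture and walls round the work are solid. World frame = base frame: x ahead of the robot, y to its left, z up, the work surface at z = 0. Lengths are in m, angles in rad, forces in N, time in s.
With the tool pointing down it reaches from about 0.325 to 1 m from the base axis. Payload 5.1 kg.
Tool frame: the origin (TCP) lies midway between the tips of the shut fingers; the grasp point (between the pads) lies 19 mm behind it (robot.pinch_z is the distance from the TCP to the grasp point, in m); x points along the fingers, y is the direction in which the jaws open and shut, and the axes are right-handed (so a half turn about x gives the same grasp; the last joint's range is limited). The gripper opens to 85 mm and grips with 20 to 120 N. Pads are 22 mm wide; open, the fingers measure 114 mm over their backs; the gripper's body (76 mm by 85 mm) begins 54 mm behind the grasp point. The pads swing forward as they close: fully open they stand 13 mm farther back than shut.
Start: joints at [1.187, 0.124, 1.65, -0, 1.367, -0.083], TCP at [0.193, 0.621, 0.194] pointing down, gripper open.
Joint ranges: [-2.61, 2.61], [-1.02, 2.33], [0.03, 2.71], [-1.35, 4.49], [0.32, 2.68], [-2.91, 2.91]. Speed limits (rad/s): [2.57, 2.57, 3.14, 3.14, 3.14, 3.14].

## Interface

Orientations are given as [roll, pitch, yaw] about the fixed x, y, z axes, in that order (R = Rz(yaw) Ry(pitch) Rx(roll)).
In Python, from station import robot gives the robot as it stands.
- The arm moves only by the tool drive_tool, never from a script. Its argument "series" is a list of rows, each an object of numbers: "x", "y", "z": the shift along the tool's x, y, z in m; "ax", "ay", "az": the turn, a rotation vector about the tool's x, y, z in degrees. A call has 1 to 12 rows; each row shifts and turns the commanded pose from where the row before left it, along the tool's axes as they then stand; what a row does not reach is not made up. A row lasts 1/10 s, in which the tool goes at most 50 mm and 8.59 degrees, less where a joint would pass 70% of its speed; a pose out of reach is approached as far as the arm can. A call with a gripper value outside its range is refused whole. "fingers" is the opening, from -1 (shut) to 1 (fully open), set as the call begins (left out, the last holds). The fingers move at their own pace and stop on an object; the grip force is fixed at half the most. Time passes only in rows, so rows that do not move let the fingers close. It gives the time, the measured TCP pose, the force and the opening at its end, in the units of the state.
- robot.state(): the state, without advancing time (a new reading comes with each control period).
- robot.grab_frame(name): name is "scene" or "top" or "wrist"; returns a dict with "image" (384x512x3 uint8, blue, green, red), "depth" (384x512 float32, m along the optical axis (not along the pixel's ray), 0 where there is no reading), "fov_y" (degrees; the focal length in pixels is half the picture's height over the tangent of half this angle, whatever the lens; pixels are square), "cx", "cy" (the principal point, pixels), "k1" (the pictures are not rectified: a ray, as slopes to the right and down, at radius r is drawn at 1 + k1 r^2 times it, then the intrinsics apply), "R" (3x3) and "t" (3): a world point X has camera coordinates R X + t. Camera axes: x right, y down, z forward; pixel columns grow to the right and rows downward; lengths in m; the calibration is good to about 2 mm. A picture is of the moment at which its call begins.
- robot.job_done(): hands the job in, once; it reports no verdict.
The state is a dict: "clock": time; "q": joint angles; "qvel": joint speeds; "joint_torque": joint torques, N m; "ee_pos": TCP position; "tool_rot": TCP orientation; "wrist_force": force on the tool from outside, world axes, zero at the start; "torque": the same for the moment, N m; "gripper_width": finger opening in m.
Only numpy, scipy, OpenCV 4.12 (cv2) and the standard library are available. Lean on these libraries where they do the work, as an engineer would, in place of code of your own. Each camera call takes 0.05 s, during which the arm holds its last target.

## Task

Two of the three white keys on the grey service-call panel are sound and click down and stay down under a light press; the third is jammed and must not be forced. Press gently, feeling for the click, until both sound keys stay down, and then set the red cap over the jammed key so that it sits flat on the panel, and let go of it. Leave everything else on the table alone.

Things in the scene. Friction and masses are not known exactly. Their poses are not given: they have to be found in the camera images.
- call_panel: Low grey box with an aluminium top plate, 104 (x) x 276 (y) x 42 mm high, fixed to the table. Origin: centre of its underside, y along the row of keys, z up. Keys at y = +80 (key_1), 0 (key_2), -80 mm (key_3), x = 0. Round each a fixed black collar, 38 mm in diameter, stands 6 mm above the plate. Which key is jammed changes from start to start and cannot be seen.
- lockout_cap: Red cap, loose, about 75 g, mouth down on the table: a cup 52 mm in outer, 45 mm in inner diameter, 34 mm high, 30 mm deep inside, with a round upright stem 22 mm in diameter on top, 34 to 65 mm above the rim. Origin: centre of the open lower rim, z up. Fits over a collar with 3.5 mm play all round; seated, its rim is on the top plate and it clears the key.
- deli_cup: White lidded deli cup, 74 mm in diameter, 68 mm high, loose; origin at the centre of its base. A bystander.
- tape_roll: Brown roll of tape lying flat, 92 mm in diameter, 48 mm high, loose; origin at the centre of its underside. A bystander.
- stapler: Red and black stapler, 147 x 37 x 48 mm, loose; origin at the centre of its underside. A bystander.
- key_1 (a joint): Travel of key_1 (body key_1), m: 0 up, 0.011 latched down. Sound: resists up to 4.5 N, snaps through some 7 mm down and stays down. Jammed: stops after 0.5 mm and never snaps. The white cap yields by up to 4.5 mm more, at 4 N/mm, on a cushion spring. Over 15 N damages a key.
- key_1_top (a point): Centre of the flat top face of key_1, a round white key 28 mm in diameter; moves with it. Key up: 22 mm above the panel's top plate (64 mm above the table); latched: 11 mm above the plate. z up.
- key_1_seat (a point): Fixed point on the axis of key_1 at the level of the panel's top plate, 42 mm above the table: where the centre of the cap's lower rim goes to cover this key. z up.
- key_2 (a joint): Travel of key_2 (body key_2), m: 0 up, 0.011 latched down. Sound: resists up to 4.5 N, snaps through some 7 mm down and stays down. Jammed: stops after 0.5 mm and never snaps. The white cap yields by up to 4.5 mm more, at 4 N/mm, on a cushion spring. Over 15 N damages a key.
- key_2_top (a point): Centre of the flat top face of key_2, a round white key 28 mm in diameter; moves with it. Key up: 22 mm above the panel's top plate (64 mm above the table); latched: 11 mm above the plate. z up.
- key_2_seat (a point): Fixed point on the axis of key_2 at the level of the panel's top plate, 42 mm above the table: where the centre of the cap's lower rim goes to cover this key. z up.
- key_3 (a joint): Travel of key_3 (body key_3), m: 0 up, 0.011 latched down. Sound: resists up to 4.5 N, snaps through some 7 mm down and stays down. Jammed: stops after 0.5 mm and never snaps. The white cap yields by up to 4.5 mm more, at 4 N/mm, on a cushion spring. Over 15 N damages a key.
- key_3_top (a point): Centre of the flat top face of key_3, a round white key 28 mm in diameter; moves with it. Key up: 22 mm above the panel's top plate (64 mm above the table); latched: 11 mm above the plate. z up.
- key_3_seat (a point): Fixed point on the axis of key_3 at the level of the panel's top plate, 42 mm above the table: where the centre of the cap's lower rim goes to cover this key. z up.
There are look-alikes about, which are no part of the job. Of the things that look like the lockout_cap, the largest one is meant.

How it is judged:
On the way:
1. both sound keys have been clicked down (each more than 9 mm down) while the red cap still stands where it was (moved less than 30 mm) ((value of joint each of key_1, key_2 above 0.009 m or value of joint each of key_1, key_3 above 0.009 m or value of joint each of key_2, key_3 above 0.009 m) and distance of lockout_cap from where it was at the start of the episode below 0.03 m), for 0.2 s.
At the end, for the whole second after the job is handed in: Both sound keys are latched (more than 9 mm down); the jammed key is up (less than 2 mm down) and the red cap sits over it: its axis within 6 mm of the key's, its rim within 3 mm of the panel's top plate, upright within 0.08 rad, at rest and released (((value of joint key_1 below 0.002 m and value of joint each of key_2, key_3 above 0.009 m and horizontal distance between lockout_cap and key_1_seat below 0.006 m and z of lockout_cap in the frame of key_1_seat below 0.003 m) or (value of joint key_2 below 0.002 m and value of joint each of key_1, key_3 above 0.009 m and horizontal distance between lockout_cap and key_2_seat below 0.006 m and z of lockout_cap in the frame of key_2_seat below 0.003 m) or (value of joint key_3 below 0.002 m and value of joint each of key_1, key_2 above 0.009 m and horizontal distance between lockout_cap and key_3_seat below 0.006 m and z of lockout_cap in the frame of key_3_seat below 0.003 m)) and angle between lockout_cap's own z axis and vertical below 0.08 rad and linear speed of lockout_cap below 0.02 m/s); the robot touches nothing.
It fails at once if a key is pressed with more than 15 N (contact force between any of the fingers, the arm, lockout_cap and key_1 above 15 N or contact force between any of the fingers, the arm, lockout_cap and key_2 above 15 N or contact force between any of the fingers, the arm, lockout_cap and key_3 above 15 N).
It fails at once if a bystander (deli cup, tape roll, stapler) is shifted by more than 20 mm or tipped (distance of any of deli_cup, tape_roll, stapler from where it was at the start of the episode above 0.02 m or angle between any of deli_cup, tape_roll, stapler's own z axis and vertical above 0.3 rad).
It also fails if it takes over 56 s, if anything falls off the work surface, if the arm or the gripper's body presses on something with over 40 N, if the wrist force passes 120 N, or if a joint passes its speed limit or range.

## Working session

There is one attempt and no reset: what is moved stays moved. The work goes in short steps, Python scripts to look and compute and a tool call to move; the robot and the scene stay as the last step left them, time stands still between calls to the robot, and variables do not carry over. Pictures are saved under pics/ and viewed, and the job is handed in when it is done.

Besides the shell and the picture viewer there is one more tool, called after "Call:" as name(argument=value, ...), one argument or row to a line, values as JSON. drive_tool: Moves the arm, as the interface text tells. Its arguments: {"type":"object","properties":{"series":{"type":"array","items":{"type":"object","properties":{"x":{"type":"number"},"y":{"type":"number"},"z":{"type":"number"},"ax":{"type":"number"},"ay":{"type":"number"},"az":{"type":"number"}}}},"fingers":{"type":"number"}},"required":["series"]}

```bash
mkdir -p pics; ls; cat > h.py <<'E'
import numpy as np, cv2, pickle
from station import robot
def grab(n,tag):
    f=robot.grab_frame(n); cv2.imwrite(f'pics/{tag}.png',f['image']); pickle.dump(f,open(f'{tag}.pkl','wb')); return f
def load(tag): return pickle.load(open(f'{tag}.pkl','rb'))
def ray(f,u,v):
    h=f['image'].shape[0]; fl=h/2/np.tan(np.radians(f['fov_y'])/2)
    K=np.array([[fl,0,f['cx']],[0,fl,f['cy']],[0,0,1]])
    p=cv2.undistortPoints(np.array([[[u,v]]],float),K,np.array([f['k1'],0,0,0,0.]))[0,0]
    R=np.array(f['R']);t=np.array(f['t'])
    return -R.T@t, R.T@np.array([p[0],p[1],1])
def plane(f,u,v,z):
    o,d=ray(f,u,v); return o+d*(z-o[2])/d[2]
def dep(f,u,v):
    o,d=ray(f,u,v); return o+d*f['depth'][int(round(v)),int(round(u))]
E
python3 - <<'E'
from h import *
print(robot.state())
for n in ['scene','top','wrist']: 
    f=grab(n,n+'0'); print(n,f['fov_y'],f['k1'],-np.array(f['R']).T@f['t'])
E
```

```text
pics
{'clock': 0.0, 'q': array([ 1.18738777e+00,  1.24545845e-01,  1.65166580e+00,  1.11254586e-05,
        1.36747384e+00, -8.26260360e-02]), 'qvel': array([-4.57812486e-04,  5.52885251e-05,  1.51875661e-04, -1.62532242e-03,
       -3.97400891e-04, -5.72146431e-04]), 'joint_torque': array([ 8.92204971e-04, -4.23597693e+01, -3.65461278e+01, -8.81578535e-05,
        6.79765581e-03,  3.64428786e-06]), 'ee_pos': array([0.1923607 , 0.62017601, 0.19313156]), 'tool_rot': array([-1.65862653,  1.56870346, -1.95941131]), 'wrist_force': array([-0.10055054,  1.11223721, -0.4970957 ]), 'torque': array([ 0.01678043,  0.00536936, -0.03415257]), 'gripper_width': 0.08552084973721193}
scene 52.095393101420896 -0.07590860961198043 [ 0.0948624  -0.42905493  0.82800676]
top 47.34393516552347 0.05135679161837732 [0.36068688 0.02066866 1.28516388]
wrist 69.23575164851003 -0.029413848741515577 [0.12274755 0.64279259 0.37241544]
```

View pics/scene0.png

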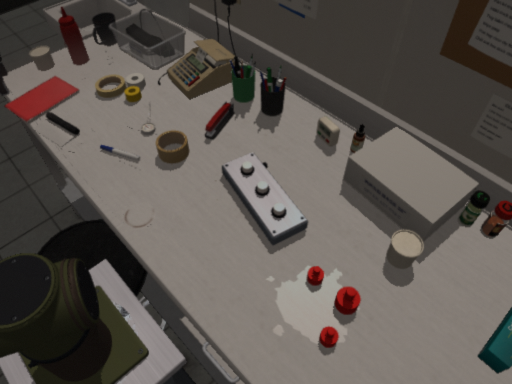

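View pics/top0.png

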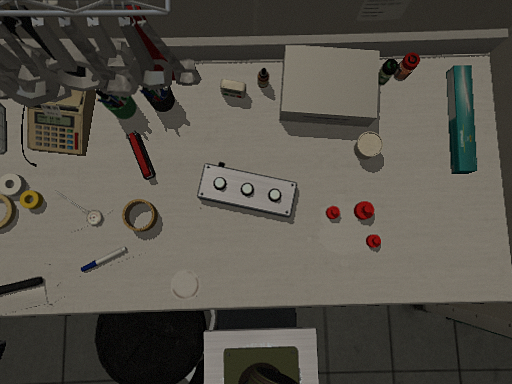

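View pics/wrist0.png

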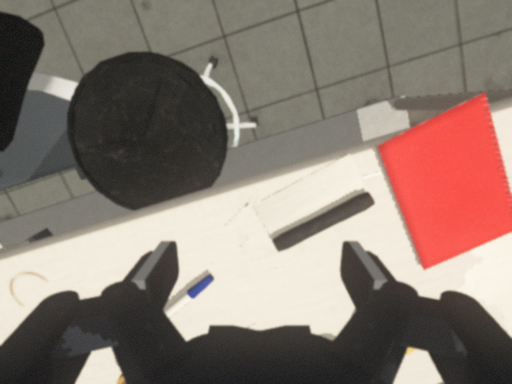

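The top view shows the panel with white keys at (220,184), (247,189) and (275,195). The red cap candidates are (333,213) small, (364,211) largest and (374,242) small; in the scene view they are (315,275), (347,300) and (329,337). Other red things are the stapler at (141,155), the bottle at (408,66) and the notebook. The description points to the largest, (364,211). I'll measure it and check a crop.

```bash
python3 - <<'E'
from h import *
out=[]
for tag,boxes in [('top0',(310,190,400,260)),('scene0',(290,250,380,360))]:
    f=load(tag); im=f['image']; hsv=cv2.cvtColor(im,cv2.COLOR_BGR2HSV)
    x0,y0,x1,y1=boxes
    m=((hsv[...,0]<8)|(hsv[...,0]>172))&(hsv[...,1]>150)&(hsv[...,2]>60)
    mm=np.zeros(m.shape,np.uint8); mm[y0:y1,x0:x1]=m[y0:y1,x0:x1]
    n,l,s,c=cv2.connectedComponentsWithStats(mm)
    for i in range(1,n):
        if s[i,4]>20: print(tag,s[i],c[i],'z.05',plane(f,*c[i],.03).round(4), 'depthpt',dep(f,*c[i]).round(4))
    out.append(cv2.resize(im[y0:y1,x0:x1],(400,400*(y1-y0)//(x1-x0))))
    # keys: bright low-sat, blobs
    if tag=='top0':
        for (u,v) in [(220,184),(247,189),(275,195)]:
            print('key',plane(f,u,v,.064).round(4),dep(f,u,v).round(4))
h=min(o.shape[0] for o in out)
cv2.imwrite('pics/crop1.png',np.hstack([o[:h] for o in out]))
f=load('top0');cv2.imwrite('pics/crop2.png',cv2.resize(f['image'][150:230,185:310],None,fx=6,fy=6,interpolation=cv2.INTER_CUBIC))
E
```

```text
top0 [356 201  18  19 247] [364.48178138 209.6194332 ] z.05 [ 0.479  -0.3103  0.03  ] depthpt [ 0.4758 -0.3014  0.0637]
top0 [326 206  14  13 127] [332.66929134 212.00787402] z.05 [ 0.4744 -0.2187  0.03  ] depthpt [ 0.4728 -0.2153  0.0474]
top0 [366 235  15  13 133] [373.64661654 240.47368421] z.05 [ 0.3904 -0.3306  0.03  ] depthpt [ 0.39   -0.3266  0.0446]
key [0.5586 0.1017 0.064 ] [0.5582 0.1015 0.0665]
key [0.5425 0.0259 0.064 ] [0.5432 0.0259 0.0593]
key [ 0.5234 -0.0525  0.064 ] [ 0.5234 -0.0524  0.0642]
scene0 [308 266  16  16 188] [315.47340426 273.90957447] z.05 [ 0.4689 -0.2253  0.03  ] depthpt [ 0.4674 -0.2261  0.0332]
scene0 [336 287  24  23 392] [347.88010204 297.82653061] z.05 [ 0.4764 -0.3119  0.03  ] depthpt [ 0.4675 -0.3147  0.0486]
scene0 [320 327  18  18 246] [328.79268293 335.54471545] z.05 [ 0.3841 -0.3361  0.03  ] depthpt [ 0.3818 -0.3369  0.0363]
```

View pics/crop1.png

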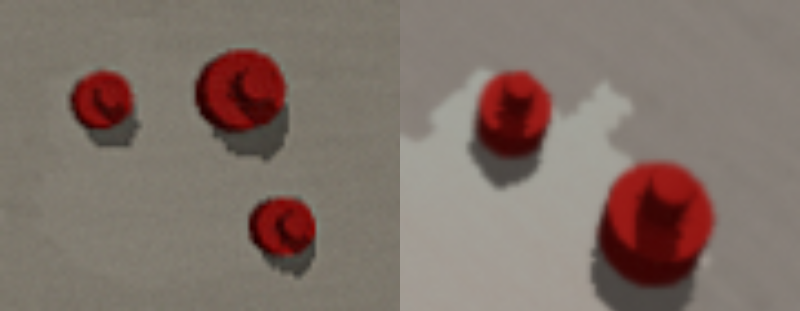

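View pics/crop2.png

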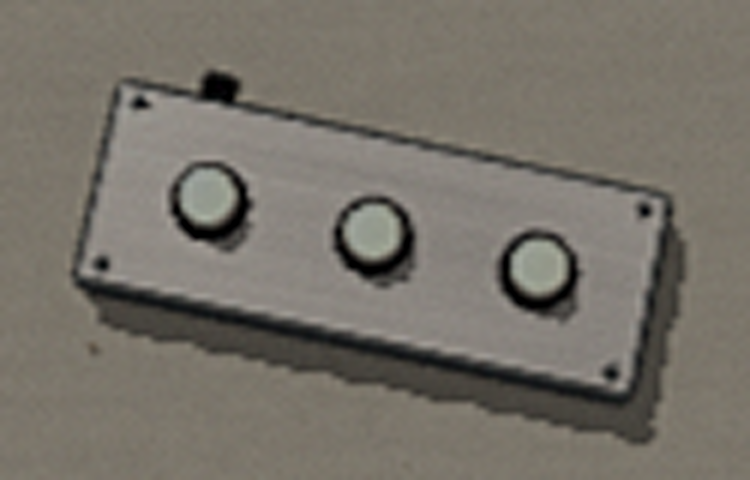

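The crop confirms that the cap at top (364,210) / scene (348,298) is clearly the largest. The two others are about 70% of its size. Next I'll work out the keys and the tool axes.

```bash
cat >> h.py <<'E'
from scipy.spatial.transform import Rotation as Ro
def TR(s=None):
    s=s or robot.state(); return Ro.from_euler('xyz',s['tool_rot']).as_matrix()
def tri(fa,pa,fb,pb):
    o1,d1=ray(fa,*pa);o2,d2=ray(fb,*pb)
    A=np.stack([d1,-d2],1); s=np.linalg.lstsq(A,o2-o1,rcond=None)[0]
    p,q=o1+s[0]*d1,o2+s[1]*d2; return (p+q)/2,np.linalg.norm(p-q)
def target(pos,jaw):
    """tool x down, y along world angle jaw; returns shift in tool frame, rotvec deg"""
    s=robot.state();R=TR(s); x=np.array([0,0,-1.]);y=np.array([np.cos(jaw),np.sin(jaw),0])
    G=np.stack([x,y,np.cross(x,y)],1)
    print('tool shift mm',(R.T@(np.array(pos)-s['ee_pos'])*1e3).round(1),'rot deg',np.degrees(Ro.from_matrix(R.T@G).as_rotvec()).round(2))
def keys(f,box,lo=140):
    im=f['image'];x0,y0,x1,y1=box
    g=im.min(2); sub=im[y0:y1,x0:x1]
    return sub
E
python3 - <<'E'
from h import *
print(TR().round(3))
f=load('top0');g=load('scene0')
ks=[(219.2,182.7),(246.9,188.7),(274.2,194.4)]
K=[plane(f,*k,.064) for k in ks]
for k in K: print(k.round(4))
print('spacing',np.linalg.norm(K[0]-K[1]),np.linalg.norm(K[1]-K[2]),'dir deg',np.degrees(np.arctan2(*(K[0]-K[2])[[1,0]])))
cv2.imwrite('pics/crop3.png',cv2.resize(g['image'][150:245,215:310],None,fx=6,fy=6,interpolation=cv2.INTER_CUBIC))
E
```

```text
[[-0.001  0.296  0.955]
 [-0.002  0.955 -0.296]
 [-1.    -0.002 -0.   ]]
[0.5624 0.1039 0.064 ]
[0.5433 0.0262 0.064 ]
[ 0.5252 -0.0503  0.064 ]
spacing 0.08000515005674644 0.07855240274344887 dir deg 76.416309773846
```

View pics/crop3.png

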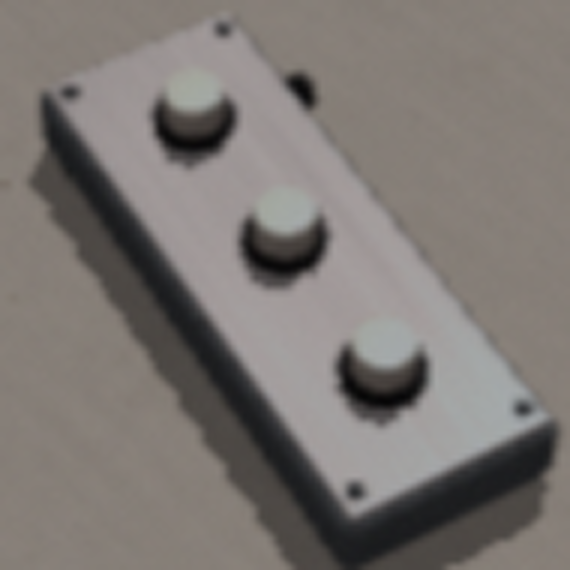

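Call:
drive_tool(
  series=[
    {"z": 0.03, "y": -0.023},
    {"z": 0.03, "y": -0.023},
    {"z": 0.03, "y": -0.023},
    {"z": 0.03, "y": -0.023},
    {"z": 0.03, "y": -0.023},
    {"z": 0.03, "y": -0.023},
    {"z": 0.03, "y": -0.023},
    {"z": 0.03, "y": -0.023},
    {"z": 0.03, "y": -0.023},
    {"z": 0.03, "y": -0.023},
    {"z": 0.03, "y": -0.023},
    {"z": 0.03, "y": -0.023},
  ],
  fingers=-1,
)

```text
validation failed for argument at $.se...
```

```bash
python3 - <<'E'
from h import *
target([.5624,.1039,.18],np.radians(76.4)); print(robot.state()['ee_pos'])
E
```

```text
tool shift mm [  14.  -383.6  506.4] rot deg [-3.63 -0.01  0.1 ]
[0.19239026 0.62029946 0.19340686]
```

Call:
drive_tool(
  series=[
    {"x": 0, "y": -0.023, "z": 0.03, "ax": 0, "ay": 0, "az": 0},
  ],
  fingers=-1,
)

```text
clock: 0.25
ee_pos: [0.2128, 0.5913, 0.1936]
tool_rot: [-2.956, 1.57, 3.03]
wrist_force: [0.8, -0.2, -0.3]
gripper_width: 0.0732
```

All six fields are needed in each row.

Call:
drive_tool(
  series=[
    {"x": 0, "y": -0.023, "z": 0.03, "ax": 0, "ay": 0, "az": 0},
    {"x": 0, "y": -0.023, "z": 0.03, "ax": 0, "ay": 0, "az": 0},
    {"x": 0, "y": -0.023, "z": 0.03, "ax": 0, "ay": 0, "az": 0},
    {"x": 0, "y": -0.023, "z": 0.03, "ax": 0, "ay": 0, "az": 0},
    {"x": 0, "y": -0.023, "z": 0.03, "ax": 0, "ay": 0, "az": 0},
    {"x": 0, "y": -0.023, "z": 0.03, "ax": 0, "ay": 0, "az": 0},
    {"x": 0, "y": -0.023, "z": 0.03, "ax": 0, "ay": 0, "az": 0},
    {"x": 0, "y": -0.023, "z": 0.03, "ax": 0, "ay": 0, "az": 0},
    {"x": 0, "y": -0.023, "z": 0.03, "ax": 0, "ay": 0, "az": 0},
    {"x": 0, "y": -0.023, "z": 0.03, "ax": 0, "ay": 0, "az": 0},
    {"x": 0, "y": -0.023, "z": 0.03, "ax": 0, "ay": 0, "az": 0},
    {"x": 0, "y": -0.023, "z": 0.03, "ax": 0, "ay": 0, "az": 0},
  ],
)

```text
clock: 1.45
ee_pos: [0.477, 0.2182, 0.1942]
tool_rot: [-2.888, 1.571, 3.095]
wrist_force: [0.1, 0.3, 0.4]
gripper_width: -0.0003
```

```bash
python3 - <<'E'
from h import *
target([.5624,.1039,.18],np.radians(76.4)); print(robot.state()['ee_pos']); grab('wrist','wrist1')
E
```

```text
tool shift mm [ 14.2 -83.9 115.4] rot deg [-3.64 -0.01  0.  ]
[0.47699837 0.21822204 0.19422481]
```

View pics/wrist1.png

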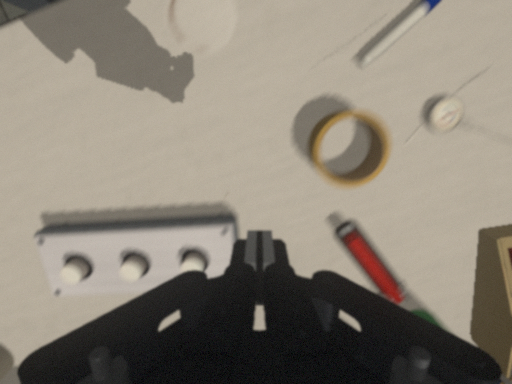

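The wrist view shows the panel lower left, with key_1 at (193,260), key_2 at (133,267) and key_3 at (75,269). The shut fingertips are at (258,235).

```bash
python3 - <<'E'
from h import *
f=load('wrist1')
print('cam',(-np.array(f['R']).T@f['t']).round(3))
for k in [(193,259),(133,265),(75,268)]: print(plane(f,*k,.064).round(4))
cv2.imwrite('pics/crop4.png',cv2.resize(f['image'][200:310,30:260],None,fx=3.4,fy=3.4,interpolation=cv2.INTER_CUBIC))
E
```

```text
cam [0.407 0.24  0.373]
[0.5543 0.1079 0.064 ]
[0.54   0.0313 0.064 ]
[ 0.5223 -0.0432  0.064 ]
```

View pics/crop4.png

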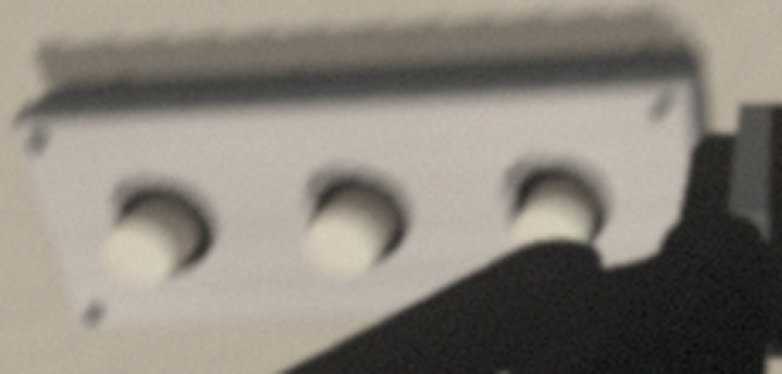

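Call:
drive_tool(
  series=[
    {"x": 0.006, "y": -0.021, "z": 0.029, "ax": 0, "ay": 0, "az": 0},
    {"x": 0.006, "y": -0.021, "z": 0.029, "ax": 0, "ay": 0, "az": 0},
    {"x": 0.006, "y": -0.021, "z": 0.029, "ax": 0, "ay": 0, "az": 0},
    {"x": 0.006, "y": -0.021, "z": 0.029, "ax": -3.6, "ay": 0, "az": 0},
    {"x": 0, "y": 0, "z": 0, "ax": 0, "ay": 0, "az": 0},
    {"x": 0, "y": 0, "z": 0, "ax": 0, "ay": 0, "az": 0},
  ],
)

```text
clock: 2.1
ee_pos: [0.5622, 0.1047, 0.1698]
tool_rot: [-3.055, 1.569, 2.988]
wrist_force: [-0.3, -0.4, 0.8]
gripper_width: 0.0002
```

```bash
python3 - <<'E'
from h import *
target([.5624,.1039,.07],np.radians(76.4)); s=robot.state();print(s['ee_pos'],s['wrist_force']); grab('scene','scene2'); f=load('scene2')
cv2.imwrite('pics/crop5.png',cv2.resize(f['image'][100:250,190:320],None,fx=4,fy=4,interpolation=cv2.INTER_CUBIC))
E
```

```text
tool shift mm [99.8 -0.7  0.6] rot deg [-0.15 -0.09  0.01]
[0.56215244 0.10471947 0.1697524 ] [-0.3426051  -0.44787066  0.83328508]
```

View pics/crop5.png

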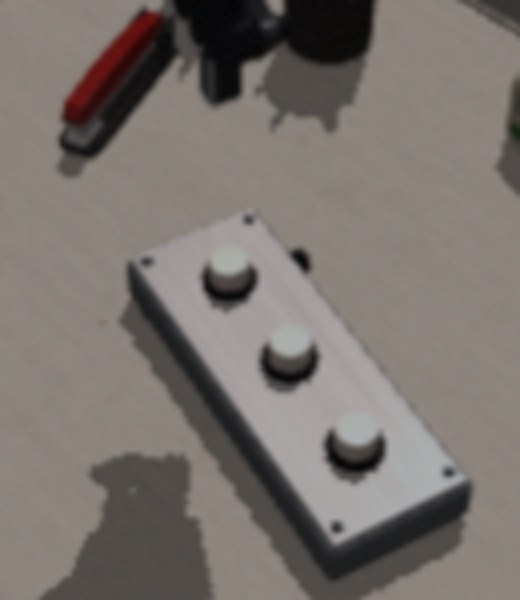

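```bash
python3 - <<'E'
from h import *
f=load('wrist1');t=load('top0');s=load('scene0')
W=[None,(129,272),(71.2,273.5)];T=[(219.2,182.7),(246.9,188.7),(274.2,194.4)];S=[(247,164.8),(262.7,184.9),(279.2,206.7)]
for w,a,b in zip(W,T,S):
    print(plane(t,*a,.064).round(4),plane(s,*b,.064).round(4),tri(t,a,s,b), w and plane(f,*w,.064).round(4))
grab('wrist','wrist2')
E
```

```text
[0.5624 0.1039 0.064 ] [0.5615 0.1006 0.064 ] (array([0.56357452, 0.10380636, 0.05984841]), np.float64(0.001170111338604612)) None
[0.5433 0.0262 0.064 ] [0.5436 0.0224 0.064 ] (array([0.5449369 , 0.02545645, 0.05984909]), np.float64(0.0024374979182651573)) [0.5479 0.022  0.064 ]
[ 0.5252 -0.0503  0.064 ] [ 0.5247 -0.0545  0.064 ] (array([ 0.52680374, -0.0512806 ,  0.0586068 ]), np.float64(0.0022803275464062574)) [ 0.5281 -0.0521  0.064 ]
```

View pics/wrist2.png

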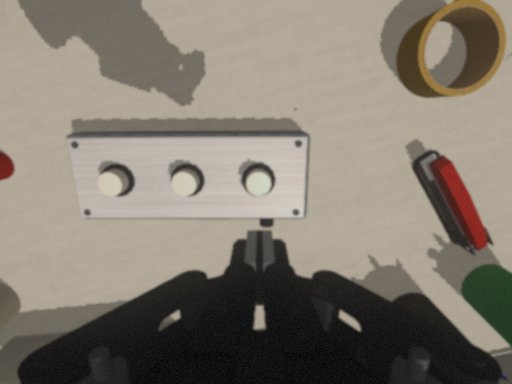

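The wrist view shows all three white faces, at (258,181), (185,182) and (113,183).

```bash
python3 - <<'E'
from h import *
f=load('wrist2')
im=f['image'];print([im[v,u] for u,v in [(258,181),(185,182),(220,180),(90,200)]])
cv2.imwrite('pics/crop6.png',cv2.resize(im[120:230,60:320],None,fx=3,fy=3,interpolation=cv2.INTER_CUBIC))
for k in [(258.5,181),(185.5,182),(113,183)]: print(plane(f,*k,.064).round(4))
# plate corners z=.042
C=[plane(f,*c,.042) for c in [(70,136),(308,135),(307,218),(81,218)]]
print(np.round(C,4), np.mean(C,0))
E
```

```text
[array([191, 209, 209], dtype=uint8), array([184, 203, 206], dtype=uint8), array([178, 188, 197], dtype=uint8), array([175, 182, 192], dtype=uint8)]
[0.5614 0.1054 0.064 ]
[0.5442 0.0299 0.064 ]
[ 0.5267 -0.0461  0.064 ]
[[ 0.4678 -0.0857  0.042 ]
 [ 0.5295  0.1686  0.042 ]
 [ 0.6245  0.1492  0.042 ]
 [ 0.5607 -0.114   0.042 ]] [0.5456143 0.0295349 0.042    ]
```

View pics/crop6.png

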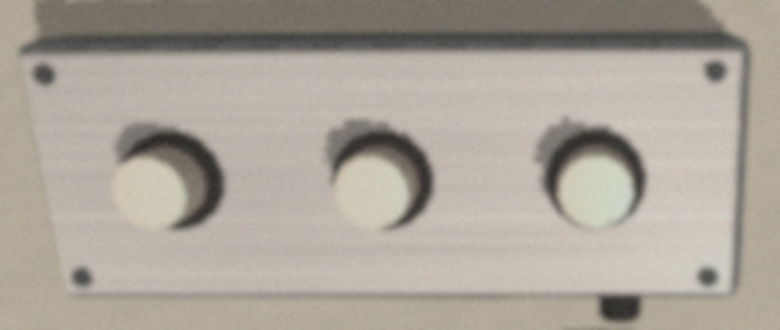

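Call:
drive_tool(
  series=[
    {"x": 0.03, "y": -0.001, "z": 0.001, "ax": 0, "ay": 0, "az": 0},
    {"x": 0.03, "y": 0, "z": 0, "ax": 0, "ay": 0, "az": 0},
    {"x": 0.03, "y": 0, "z": 0, "ax": 0, "ay": 0, "az": 0},
    {"x": 0.01, "y": 0, "z": 0, "ax": 0, "ay": 0, "az": 0},
    {"x": 0, "y": 0, "z": 0, "ax": 0, "ay": 0, "az": 0},
    {"x": 0, "y": 0, "z": 0, "ax": 0, "ay": 0, "az": 0},
  ],
)

```text
clock: 2.8
ee_pos: [0.564, 0.1045, 0.072]
tool_rot: [0.325, 1.569, 0.088]
wrist_force: [0.3, -0.3, 0.4]
gripper_width: 0.0001
```

Call:
drive_tool(
  series=[
    {"x": 0.002, "y": 0, "z": 0, "ax": 0, "ay": 0, "az": 0},
    {"x": 0, "y": 0, "z": 0, "ax": 0, "ay": 0, "az": 0},
  ],
)

```text
clock: 3.0
ee_pos: [0.5642, 0.104, 0.07]
tool_rot: [0.324, 1.568, 0.086]
wrist_force: [0.2, 0.6, -0.2]
gripper_width: 0.0002
```

Call:
drive_tool(
  series=[
    {"x": 0.001, "y": 0, "z": 0, "ax": 0, "ay": 0, "az": 0},
    {"x": 0, "y": 0, "z": 0, "ax": 0, "ay": 0, "az": 0},
  ],
)

```text
clock: 3.2
ee_pos: [0.5634, 0.1038, 0.0678]
tool_rot: [0.313, 1.57, 0.075]
wrist_force: [-0.2, 0.1, -0.3]
gripper_width: -0.0003
```

Call:
drive_tool(
  series=[
    {"x": 0.001, "y": 0, "z": 0, "ax": 0, "ay": 0, "az": 0},
    {"x": 0, "y": 0, "z": 0, "ax": 0, "ay": 0, "az": 0},
  ],
)

```text
clock: 3.4
ee_pos: [0.563, 0.1038, 0.0663]
tool_rot: [-2.875, 1.571, -3.113]
wrist_force: [0.6, -0.2, -0.0]
gripper_width: -0.0
```

Call:
drive_tool(
  series=[
    {"x": 0.002, "y": 0, "z": 0, "ax": 0, "ay": 0, "az": 0},
    {"x": 0, "y": 0, "z": 0, "ax": 0, "ay": 0, "az": 0},
  ],
)

```text
clock: 3.6
ee_pos: [0.5629, 0.1038, 0.064]
tool_rot: [-2.856, 1.57, -3.094]
wrist_force: [-0.3, 0.6, 0.1]
gripper_width: 0.0004
```

Call:
drive_tool(
  series=[
    {"x": 0.001, "y": 0, "z": 0, "ax": 0, "ay": 0, "az": 0},
    {"x": 0, "y": 0, "z": 0, "ax": 0, "ay": 0, "az": 0},
  ],
)

```text
clock: 3.8
ee_pos: [0.563, 0.1039, 0.0632]
tool_rot: [-2.745, 1.57, -2.983]
wrist_force: [-1.2, 0.5, -0.1]
gripper_width: -0.0
```

Call:
drive_tool(
  series=[
    {"x": 0.001, "y": 0, "z": 0, "ax": 0, "ay": 0, "az": 0},
    {"x": 0, "y": 0, "z": 0, "ax": 0, "ay": 0, "az": 0},
  ],
)

```text
clock: 4.0
ee_pos: [0.5631, 0.1038, 0.0623]
tool_rot: [-2.654, 1.571, -2.892]
wrist_force: [-0.3, -0.0, -0.6]
gripper_width: -0.0003
```

Call:
drive_tool(
  series=[
    {"x": 0.001, "y": 0, "z": 0, "ax": 0, "ay": 0, "az": 0},
    {"x": 0, "y": 0, "z": 0, "ax": 0, "ay": 0, "az": 0},
  ],
)

```text
clock: 4.2
ee_pos: [0.563, 0.1039, 0.0613]
tool_rot: [-2.768, 1.571, -3.006]
wrist_force: [0.7, 0.4, 0.1]
gripper_width: -0.0003
```

```bash
python3 - <<'E'
from h import *
f=grab('scene','scene3');w=grab('wrist','wrist3')
cv2.imwrite('pics/crop7.png',np.hstack([cv2.resize(f['image'][100:225,190:300],None,fx=4,fy=4,interpolation=cv2.INTER_CUBIC)[:480],cv2.resize(w['image'][180:300,220:300],None,fx=4,fy=4)]))
s=robot.state();print(s['wrist_force'],s['ee_pos'])
E
```

```text
[-0.20679714  0.20783287 -0.76932868] [0.5631171  0.10385927 0.06137867]
```

View pics/crop7.png

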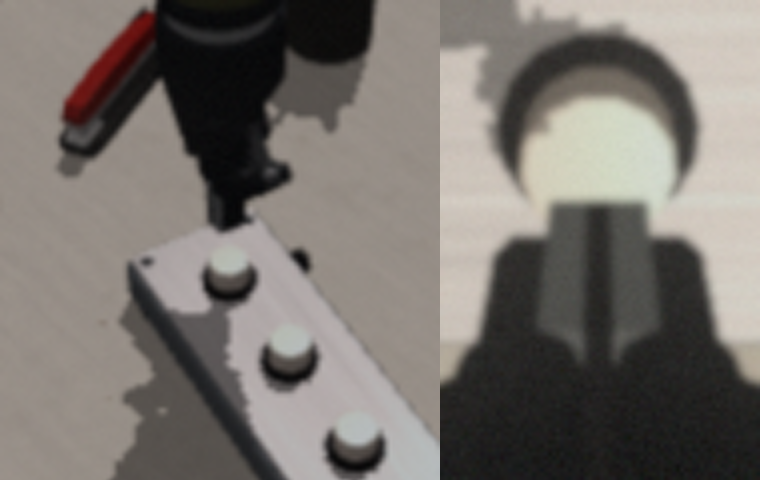

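```bash
python3 - <<'E'
from h import *
s=load('scene3');w=load('wrist3')
for a in [(247,156.5),(246,156),(243,156)]:
    print(tri(s,a,w,(260,231)), plane(s,*a,.064).round(4))
print(plane(w,260,231,.061))
def proj(f,X):
    c=np.array(f['R'])@X+f['t'];x=c[:2]/c[2];fl=192/np.tan(np.radians(f['fov_y'])/2);return fl*x*(1+f['k1']*(x@x))+[f['cx'],f['cy']]
print(proj(s,np.array([.563,.104,.0613])),proj(w,np.array([.563,.104,.0613])))
# depth
for u,v in [(240,150),(244,152),(247,165),(263,185)]: print(u,v,dep(s,u,v).round(3))
for u,v in [(255,240),(265,240),(260,212)]: print(u,v,dep(w,u,v).round(3))
E
```

```text
(array([0.56298648, 0.10501535, 0.08849636]), np.float64(0.006089507354447504)) [0.5821 0.123  0.064 ]
(array([0.56071401, 0.10555309, 0.09212638]), np.float64(0.004858674420131007)) [0.5814 0.1262 0.064 ]
(array([0.55485937, 0.10691183, 0.09799362]), np.float64(0.0011980181301169052)) [0.5756 0.1318 0.064 ]
[0.57195733 0.1029044  0.061     ]
[246.56310312 164.53596464] [258.49975263 219.31670205]
240 150 [ 0.627  0.205 -0.002]
244 152 [0.554 0.102 0.117]
247 165 [0.562 0.101 0.062]
263 185 [0.544 0.022 0.063]
255 240 [0.553 0.105 0.113]
265 240 [0.554 0.11  0.113]
260 212 [0.557 0.106 0.064]
```

```bash
python3 - <<'E'
from h import *
s=load('scene3');w=load('wrist3')
for v in range(140,165,2): print('s',v,[tuple(dep(s,u,v).round(3)) for u in (244,246,248)])
for v in range(224,262,4): print('w',v,[tuple(dep(w,u,v).round(3)) for u in (254,266)])
E
```

```text
s 140 [(np.float64(0.545), np.float64(0.09), np.float64(0.173)), (np.float64(0.551), np.float64(0.09), np.float64(0.168)), (np.float64(0.555), np.float64(0.087), np.float64(0.168))]
s 142 [(np.float64(0.545), np.float64(0.09), np.float64(0.166)), (np.float64(0.549), np.float64(0.088), np.float64(0.164)), (np.float64(0.566), np.float64(0.099), np.float64(0.146))]
s 144 [(np.float64(0.548), np.float64(0.095), np.float64(0.154)), (np.float64(0.551), np.float64(0.09), np.float64(0.154)), (np.float64(0.557), np.float64(0.089), np.float64(0.152))]
s 146 [(np.float64(0.548), np.float64(0.094), np.float64(0.147)), (np.float64(0.552), np.float64(0.091), np.float64(0.147)), (np.float64(0.545), np.float64(0.076), np.float64(0.162))]
s 148 [(np.float64(0.548), np.float64(0.095), np.float64(0.139)), (np.float64(0.546), np.float64(0.085), np.float64(0.148)), (np.float64(0.543), np.float64(0.075), np.float64(0.158))]
s 150 [(np.float64(0.553), np.float64(0.101), np.float64(0.125)), (np.float64(0.554), np.float64(0.095), np.float64(0.129)), (np.float64(0.543), np.float64(0.074), np.float64(0.152))]

[... 1818 characters left out ...]
), np.float64(0.113)), (np.float64(0.555), np.float64(0.11), np.float64(0.113))]
w 244 [(np.float64(0.552), np.float64(0.105), np.float64(0.119)), (np.float64(0.554), np.float64(0.11), np.float64(0.117))]
w 248 [(np.float64(0.552), np.float64(0.105), np.float64(0.123)), (np.float64(0.554), np.float64(0.11), np.float64(0.123))]
w 252 [(np.float64(0.553), np.float64(0.104), np.float64(0.126)), (np.float64(0.554), np.float64(0.11), np.float64(0.126))]
w 256 [(np.float64(0.553), np.float64(0.105), np.float64(0.129)), (np.float64(0.553), np.float64(0.11), np.float64(0.131))]
w 260 [(np.float64(0.552), np.float64(0.105), np.float64(0.134)), (np.float64(0.555), np.float64(0.11), np.float64(0.132))]
```

Both depth views agree that the fingertips are at z≈0.103, while the reported TCP is 0.061. The true tips are therefore about 41 mm above the reported TCP, which explains the missing contact. I'll descend relative to the seen tips and re-check.

Call:
drive_tool(
  series=[
    {"x": 0.015, "y": 0, "z": 0, "ax": 0, "ay": 0, "az": 0},
    {"x": 0.015, "y": 0, "z": 0, "ax": 0, "ay": 0, "az": 0},
    {"x": 0, "y": 0, "z": 0, "ax": 0, "ay": 0, "az": 0},
    {"x": 0, "y": 0, "z": 0, "ax": 0, "ay": 0, "az": 0},
  ],
)

```text
clock: 4.7
ee_pos: [0.5621, 0.1038, 0.03]
tool_rot: [-2.81, 1.568, -3.048]
wrist_force: [-0.4, 0.2, 0.6]
gripper_width: -0.0002
```

```bash
python3 - <<'E'
from h import *
s=grab('scene','scene4');w=grab('wrist','wrist4');st=robot.state();print(st['ee_pos'],st['wrist_force'])
for v in range(148,170,2): print('s',v,[dep(s,u,v).round(3).tolist() for u in (244,247)])
for v in range(216,246,3): print('w',v,[dep(w,u,v).round(3).tolist() for u in (254,266)])
cv2.imwrite('pics/crop8.png',np.hstack([cv2.resize(s['image'][100:220,190:300],None,fx=4,fy=4,interpolation=cv2.INTER_CUBIC)[:480],cv2.resize(w['image'][180:300,220:300],None,fx=4,fy=4)]))
E
```

```text
[0.56323684 0.10388242 0.03138932] [ 0.08959877 -0.18475964 -0.27729324]
s 148 [[0.545, 0.091, 0.145], [0.547, 0.082, 0.149]]
s 150 [[0.544, 0.091, 0.138], [0.553, 0.09, 0.133]]
s 152 [[0.544, 0.09, 0.132], [0.559, 0.096, 0.117]]
s 154 [[0.549, 0.097, 0.117], [0.554, 0.091, 0.118]]
s 156 [[0.547, 0.095, 0.112], [0.545, 0.081, 0.124]]
s 158 [[0.552, 0.1, 0.097], [0.544, 0.08, 0.118]]
s 160 [[0.551, 0.1, 0.091], [0.554, 0.091, 0.096]]
s 162 [[0.551, 0.1, 0.083], [0.552, 0.09, 0.09]]
s 164 [[0.55, 0.099, 0.077], [0.553, 0.091, 0.081]]
s 166 [[0.553, 0.103, 0.064], [0.56, 0.098, 0.063]]
s 168 [[0.552, 0.102, 0.058], [0.554, 0.093, 0.063]]
w 216 [[0.551, 0.104, 0.055], [0.553, 0.111, 0.054]]
w 219 [[0.551, 0.104, 0.059], [0.552, 0.111, 0.059]]
w 222 [[0.551, 0.104, 0.063], [0.553, 0.111, 0.062]]
w 225 [[0.553, 0.104, 0.063], [0.554, 0.111, 0.064]]
w 228 [[0.554, 0.103, 0.064], [0.556, 0.11, 0.064]]
w 231 [[0.552, 0.104, 0.072], [0.554, 0.11, 0.073]]
w 234 [[0.552, 0.104, 0.076], [0.554, 0.11, 0.075]]
w 237 [[0.553, 0.104, 0.079], [0.554, 0.11, 0.08]]
w 240 [[0.552, 0.104, 0.083], [0.554, 0.11, 0.084]]
w 243 [[0.552, 0.104, 0.087], [0.554, 0.11, 0.085]]
```

View pics/crop8.png

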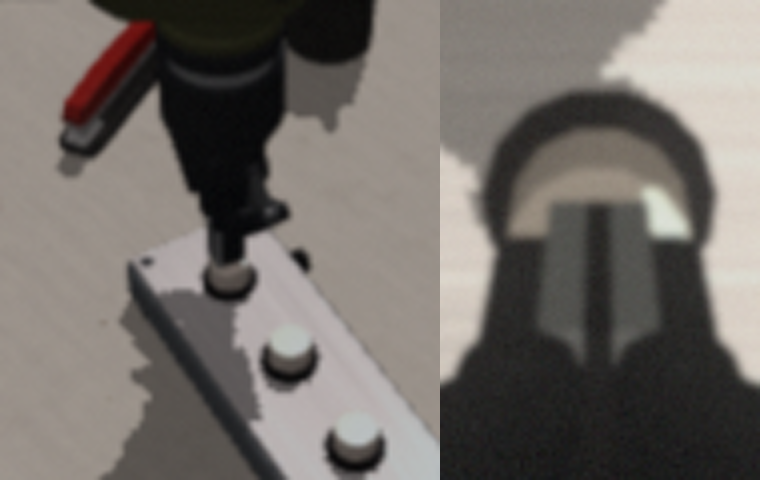

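The tip is now about 8 mm above key_1, at z≈0.072, and centred on it. Continuing gently.

Call:
drive_tool(
  series=[
    {"x": 0.003, "y": 0, "z": 0, "ax": 0, "ay": 0, "az": 0},
    {"x": 0.002, "y": 0, "z": 0, "ax": 0, "ay": 0, "az": 0},
    {"x": 0, "y": 0, "z": 0, "ax": 0, "ay": 0, "az": 0},
  ],
)

```text
clock: 5.1
ee_pos: [0.5636, 0.1039, 0.0268]
tool_rot: [0.348, 1.57, 0.11]
wrist_force: [-0.1, 0.0, 1.7]
gripper_width: -0.0001
```

Call:
drive_tool(
  series=[
    {"x": 0.001, "y": 0, "z": 0, "ax": 0, "ay": 0, "az": 0},
    {"x": 0, "y": 0, "z": 0, "ax": 0, "ay": 0, "az": 0},
  ],
)

```text
clock: 5.3
ee_pos: [0.5636, 0.1039, 0.0261]
tool_rot: [0.333, 1.57, 0.095]
wrist_force: [-1.0, -0.2, 5.1]
gripper_width: -0.0003
```

Call:
drive_tool(
  series=[
    {"x": 0.001, "y": 0, "z": 0, "ax": 0, "ay": 0, "az": 0},
    {"x": 0, "y": 0, "z": 0, "ax": 0, "ay": 0, "az": 0},
  ],
)

```text
clock: 5.5
ee_pos: [0.5636, 0.1039, 0.0251]
tool_rot: [0.311, 1.57, 0.073]
wrist_force: [-1.5, 0.6, 7.1]
gripper_width: -0.0002
```

```bash
python3 - <<'E'
from h import *
F=[]
for i in range(3):
    F.append(robot.state()['wrist_force'][2]); s=grab('scene','scene5')
print(F); w=grab('wrist','wrist5'); print(robot.state()['wrist_force'],robot.state()['ee_pos'])
cv2.imwrite('pics/crop9.png',np.hstack([cv2.resize(s['image'][100:220,190:300],None,fx=4,fy=4,interpolation=cv2.INTER_CUBIC)[:480],cv2.resize(w['image'][180:300,220:300],None,fx=4,fy=4)]))
E
```

```text
[np.float64(7.121253970368356), np.float64(6.2059900190270065), np.float64(7.048360262623297)]
[-0.71644851  0.14719897  5.58216079] [0.56359449 0.10392646 0.02514902]
```

View pics/crop9.png

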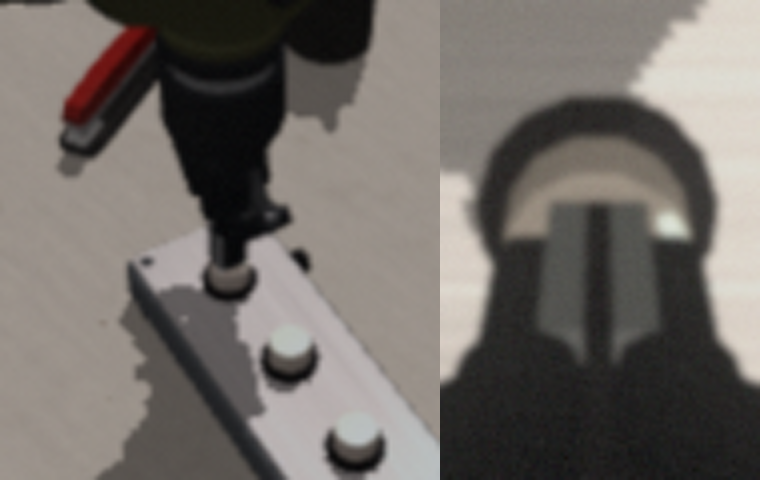

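About 6.5 N on key_1 with no click, above the 4.5 N limit of a sound key, so key_1 is probably the jammed one. I'll back off and test key_2.

Call:
drive_tool(
  series=[
    {"x": -0.015, "y": 0, "z": 0, "ax": 0, "ay": 0, "az": 0},
    {"x": 0, "y": -0.03, "z": 0, "ax": 0, "ay": 0, "az": 0},
    {"x": 0, "y": -0.03, "z": 0, "ax": 0, "ay": 0, "az": 0},
    {"x": 0, "y": -0.02, "z": 0, "ax": 0, "ay": 0, "az": 0},
    {"x": 0, "y": 0, "z": 0, "ax": 0, "ay": 0, "az": 0},
    {"x": 0.009, "y": 0, "z": 0, "ax": 0, "ay": 0, "az": 0},
    {"x": 0.002, "y": 0, "z": 0, "ax": 0, "ay": 0, "az": 0},
    {"x": 0, "y": 0, "z": 0, "ax": 0, "ay": 0, "az": 0},
    {"x": 0, "y": 0, "z": 0, "ax": 0, "ay": 0, "az": 0},
  ],
)

```text
clock: 6.6
ee_pos: [0.5442, 0.0268, 0.0281]
tool_rot: [-3.089, 1.57, 2.957]
wrist_force: [-0.1, -0.0, 0.4]
gripper_width: -0.0003
```

Call:
drive_tool(
  series=[
    {"x": 0.001, "y": 0, "z": 0, "ax": 0, "ay": 0, "az": 0},
    {"x": 0, "y": 0, "z": 0, "ax": 0, "ay": 0, "az": 0},
  ],
)

```text
clock: 6.8
ee_pos: [0.5444, 0.0264, 0.0274]
tool_rot: [-0.579, 1.571, -0.816]
wrist_force: [0.1, 0.0, 0.6]
gripper_width: 0.0003
```

Call:
drive_tool(
  series=[
    {"x": 0.001, "y": 0, "z": 0, "ax": 0, "ay": 0, "az": 0},
    {"x": 0, "y": 0, "z": 0, "ax": 0, "ay": 0, "az": 0},
  ],
)

```text
clock: 7.0
ee_pos: [0.5445, 0.0263, 0.0267]
tool_rot: [0.927, 1.57, 0.689]
wrist_force: [-0.6, 0.7, 1.9]
gripper_width: -0.0
```

Call:
drive_tool(
  series=[
    {"x": 0.001, "y": 0, "z": 0, "ax": 0, "ay": 0, "az": 0},
    {"x": 0, "y": 0, "z": 0, "ax": 0, "ay": 0, "az": 0},
  ],
)

```text
clock: 7.2
ee_pos: [0.5446, 0.0263, 0.0259]
tool_rot: [0.867, 1.57, 0.629]
wrist_force: [-1.8, 0.7, 4.6]
gripper_width: 0.0002
```

Call:
drive_tool(
  series=[
    {"x": 0.001, "y": 0, "z": 0, "ax": 0, "ay": 0, "az": 0},
    {"x": 0, "y": 0, "z": 0, "ax": 0, "ay": 0, "az": 0},
  ],
)

```text
clock: 7.4
ee_pos: [0.5446, 0.0262, 0.0247]
tool_rot: [0.575, 1.57, 0.337]
wrist_force: [-0.4, 1.4, 3.9]
gripper_width: 0.0004
```

```bash
python3 - <<'E'
from h import *
F=[robot.state()['wrist_force'][2]]
for i in range(3):
    robot.grab_frame('scene');F.append(robot.state()['wrist_force'][2])
print(F)
E
```

```text
[np.float64(3.8784926943036164), np.float64(3.9878141700305436), np.float64(4.416710826757455), np.float64(4.592288783088308)]
```

Force is flat at about 4.2 N here, so this key is yielding. Continuing.

Call:
drive_tool(
  series=[
    {"x": 0.001, "y": 0, "z": 0, "ax": 0, "ay": 0, "az": 0},
    {"x": 0, "y": 0, "z": 0, "ax": 0, "ay": 0, "az": 0},
  ],
)

```text
clock: 7.75
ee_pos: [0.5445, 0.0262, 0.0233]
tool_rot: [0.502, 1.57, 0.264]
wrist_force: [0.4, 1.9, 3.0]
gripper_width: -0.0003
```

Call:
drive_tool(
  series=[
    {"x": 0.001, "y": 0, "z": 0, "ax": 0, "ay": 0, "az": 0},
    {"x": 0, "y": 0, "z": 0, "ax": 0, "ay": 0, "az": 0},
  ],
)

```text
clock: 7.95
ee_pos: [0.5443, 0.026, 0.0221]
tool_rot: [-0.959, 1.57, -1.197]
wrist_force: [0.5, 0.3, 2.1]
gripper_width: 0.0001
```

Call:
drive_tool(
  series=[
    {"x": 0.001, "y": 0, "z": 0, "ax": 0, "ay": 0, "az": 0},
    {"x": 0.001, "y": 0, "z": 0, "ax": 0, "ay": 0, "az": 0},
    {"x": 0, "y": 0, "z": 0, "ax": 0, "ay": 0, "az": 0},
  ],
)

```text
clock: 8.25
ee_pos: [0.5434, 0.0259, 0.0195]
tool_rot: [-2.678, 1.569, -2.916]
wrist_force: [-1.0, 0.6, 0.7]
gripper_width: -0.0001
```

Call:
drive_tool(
  series=[
    {"x": 0.001, "y": 0, "z": 0, "ax": 0, "ay": 0, "az": 0},
    {"x": 0, "y": 0, "z": 0, "ax": 0, "ay": 0, "az": 0},
  ],
)

```text
clock: 8.45
ee_pos: [0.5438, 0.026, 0.0189]
tool_rot: [-2.78, 1.57, -3.018]
wrist_force: [0.3, 0.7, -0.2]
gripper_width: -0.0001
```

Call:
drive_tool(
  series=[
    {"x": 0.001, "y": 0, "z": 0, "ax": 0, "ay": 0, "az": 0},
    {"x": 0, "y": 0, "z": 0, "ax": 0, "ay": 0, "az": 0},
  ],
)

```text
clock: 8.65
ee_pos: [0.5441, 0.0261, 0.0182]
tool_rot: [-2.773, 1.57, -3.011]
wrist_force: [0.5, 0.4, 0.3]
gripper_width: -0.0
```

Call:
drive_tool(
  series=[
    {"x": 0.001, "y": 0, "z": 0, "ax": 0, "ay": 0, "az": 0},
    {"x": 0, "y": 0, "z": 0, "ax": 0, "ay": 0, "az": 0},
  ],
)

```text
clock: 8.85
ee_pos: [0.5442, 0.0261, 0.0173]
tool_rot: [-2.912, 1.571, 3.133]
wrist_force: [-0.3, 0.6, -1.6]
gripper_width: 0.0001
```

Force went to zero, so key_2 has clicked. Same for key_3, and I'll look on the way.

Call:
drive_tool(
  series=[
    {"x": -0.022, "y": 0, "z": 0, "ax": 0, "ay": 0, "az": 0},
    {"x": 0, "y": -0.03, "z": 0, "ax": 0, "ay": 0, "az": 0},
    {"x": 0, "y": -0.03, "z": 0, "ax": 0, "ay": 0, "az": 0},
    {"x": 0, "y": -0.02, "z": 0, "ax": 0, "ay": 0, "az": 0},
    {"x": 0, "y": 0, "z": 0, "ax": 0, "ay": 0, "az": 0},
    {"x": 0.009, "y": 0, "z": 0, "ax": 0, "ay": 0, "az": 0},
    {"x": 0.002, "y": 0, "z": 0, "ax": 0, "ay": 0, "az": 0},
    {"x": 0, "y": 0, "z": 0, "ax": 0, "ay": 0, "az": 0},
    {"x": 0, "y": 0, "z": 0, "ax": 0, "ay": 0, "az": 0},
  ],
)

```text
clock: 9.75
ee_pos: [0.5254, -0.0509, 0.0281]
tool_rot: [3.023, 1.57, 2.786]
wrist_force: [0.8, -0.6, 0.1]
gripper_width: -0.0001
```

```bash
python3 - <<'E'
from h import *
s=grab('scene','scene6')
cv2.imwrite('pics/crop10.png',cv2.resize(s['image'][130:250,210:320],None,fx=5,fy=5,interpolation=cv2.INTER_CUBIC))
for p in [(247,165),(262.7,184.9),(262.7,190)]: print(dep(s,*p).round(3))
E
```

```text
[0.561 0.1   0.064]
[0.548 0.027 0.057]
[0.538 0.017 0.053]
```

View pics/crop10.png

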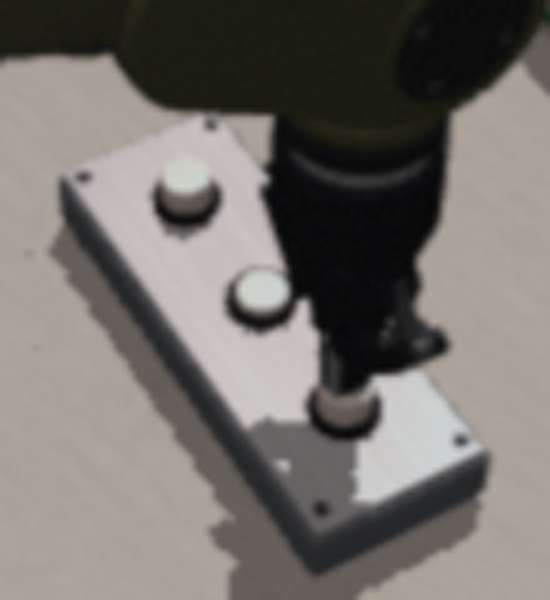

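Key_2 is down at crop (262,295), its top at z≈0.053. Key_1 is still up at crop (187,180), at 0.064. Now key_3.

Call:
drive_tool(
  series=[
    {"x": 0.001, "y": 0, "z": 0, "ax": 0, "ay": 0, "az": 0},
    {"x": 0.001, "y": 0, "z": 0, "ax": 0, "ay": 0, "az": 0},
    {"x": 0, "y": 0, "z": 0, "ax": 0, "ay": 0, "az": 0},
  ],
)

```text
clock: 10.1
ee_pos: [0.5257, -0.0514, 0.0267]
tool_rot: [0.826, 1.57, 0.588]
wrist_force: [-0.1, 1.0, 2.2]
gripper_width: -0.0001
```

Call:
drive_tool(
  series=[
    {"x": 0.001, "y": 0, "z": 0, "ax": 0, "ay": 0, "az": 0},
    {"x": 0, "y": 0, "z": 0, "ax": 0, "ay": 0, "az": 0},
  ],
)

```text
clock: 10.3
ee_pos: [0.5257, -0.0515, 0.0259]
tool_rot: [0.799, 1.57, 0.561]
wrist_force: [-1.1, 2.6, 3.4]
gripper_width: -0.0003
```

Call:
drive_tool(
  series=[
    {"x": 0.001, "y": 0, "z": 0, "ax": 0, "ay": 0, "az": 0},
    {"x": 0, "y": 0, "z": 0, "ax": 0, "ay": 0, "az": 0},
  ],
)

```text
clock: 10.5
ee_pos: [0.5257, -0.0515, 0.0246]
tool_rot: [0.557, 1.57, 0.319]
wrist_force: [-0.7, 1.7, 4.2]
gripper_width: -0.0002
```

Call:
drive_tool(
  series=[
    {"x": 0.001, "y": 0, "z": 0, "ax": 0, "ay": 0, "az": 0},
    {"x": 0, "y": 0, "z": 0, "ax": 0, "ay": 0, "az": 0},
  ],
)

```text
clock: 10.7
ee_pos: [0.5257, -0.0515, 0.0233]
tool_rot: [0.463, 1.57, 0.225]
wrist_force: [1.0, 2.8, 3.6]
gripper_width: 0.0001
```

Call:
drive_tool(
  series=[
    {"x": 0.001, "y": 0, "z": 0, "ax": 0, "ay": 0, "az": 0},
    {"x": 0, "y": 0, "z": 0, "ax": 0, "ay": 0, "az": 0},
  ],
)

```text
clock: 10.9
ee_pos: [0.5254, -0.0518, 0.0222]
tool_rot: [-1.027, 1.57, -1.265]
wrist_force: [0.7, 1.2, 2.8]
gripper_width: -0.0001
```

Call:
drive_tool(
  series=[
    {"x": 0.001, "y": 0, "z": 0, "ax": 0, "ay": 0, "az": 0},
    {"x": 0.001, "y": 0, "z": 0, "ax": 0, "ay": 0, "az": 0},
    {"x": 0, "y": 0, "z": 0, "ax": 0, "ay": 0, "az": 0},
  ],
)

```text
clock: 11.2
ee_pos: [0.5245, -0.0518, 0.0195]
tool_rot: [-2.8, 1.569, -3.038]
wrist_force: [-0.1, 0.9, -0.1]
gripper_width: -0.0001
```

Call:
drive_tool(
  series=[
    {"x": 0.001, "y": 0, "z": 0, "ax": 0, "ay": 0, "az": 0},
    {"x": 0.001, "y": 0, "z": 0, "ax": 0, "ay": 0, "az": 0},
    {"x": 0, "y": 0, "z": 0, "ax": 0, "ay": 0, "az": 0},
  ],
)

```text
clock: 11.5
ee_pos: [0.5251, -0.0516, 0.0181]
tool_rot: [-2.94, 1.57, 3.105]
wrist_force: [0.4, 0.2, -0.1]
gripper_width: -0.0002
```

Call:
drive_tool(
  series=[
    {"x": 0.001, "y": 0, "z": 0, "ax": 0, "ay": 0, "az": 0},
    {"x": 0, "y": 0, "z": 0, "ax": 0, "ay": 0, "az": 0},
  ],
)

```text
clock: 11.7
ee_pos: [0.5253, -0.0516, 0.0173]
tool_rot: [-2.91, 1.57, 3.135]
wrist_force: [-0.4, 0.2, 0.4]
gripper_width: 0.0002
```

Both sound keys clicked, so key_1 is jammed. Rising and moving over the big cap.

Call:
drive_tool(
  series=[
    {"x": -0.04, "y": 0, "z": 0, "ax": 0, "ay": 0, "az": 0},
    {"x": -0.04, "y": 0, "z": 0, "ax": 0, "ay": 0, "az": 0},
    {"x": 0, "y": -0.03, "z": 0.002, "ax": 0, "ay": 0, "az": 0},
    {"x": 0, "y": -0.04, "z": 0.002, "ax": 0, "ay": 0, "az": 0},
    {"x": 0, "y": -0.04, "z": 0.002, "ax": 0, "ay": 0, "az": 0},
    {"x": 0, "y": -0.04, "z": 0.002, "ax": 0, "ay": 0, "az": 0},
    {"x": 0, "y": -0.04, "z": 0.002, "ax": 0, "ay": 0, "az": 0},
    {"x": 0, "y": -0.04, "z": 0.002, "ax": 0, "ay": 0, "az": 0},
    {"x": 0, "y": -0.034, "z": 0.002, "ax": 0, "ay": 0, "az": 0},
    {"x": 0, "y": 0, "z": 0, "ax": 0, "ay": 0, "az": 0},
    {"x": 0, "y": 0, "z": 0, "ax": 0, "ay": 0, "az": 0},
  ],
  fingers=0.2,
)

```text
clock: 12.8
ee_pos: [0.4765, -0.3118, 0.0973]
tool_rot: [2.065, 1.57, 1.826]
wrist_force: [0.2, -0.1, 0.1]
gripper_width: 0.0513
```

```bash
python3 - <<'E'
from h import *
s=grab('scene','scene7');w=grab('wrist','wrist7');t=grab('top','top7')
cv2.imwrite('pics/crop11.png',np.hstack([cv2.resize(s['image'][130:360,210:390],None,fx=2,fy=2,interpolation=cv2.INTER_CUBIC),cv2.resize(t['image'][150:265,190:390],None,fx=2,fy=4)[:460]]))
E
```

```text
(no output)
```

View pics/crop11.png

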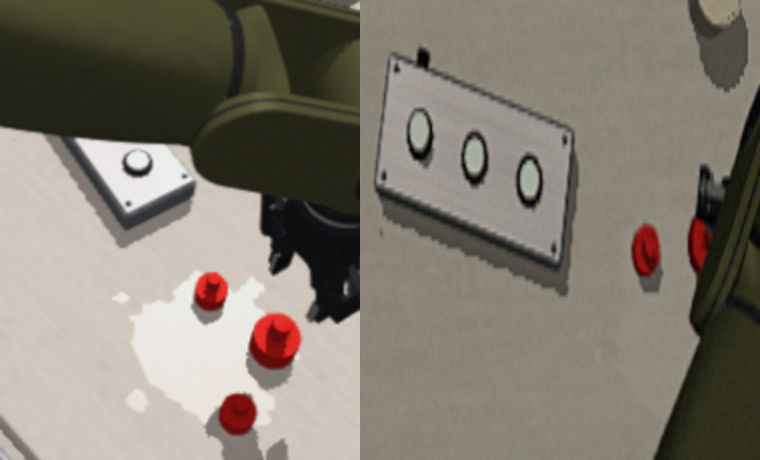

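View pics/wrist7.png

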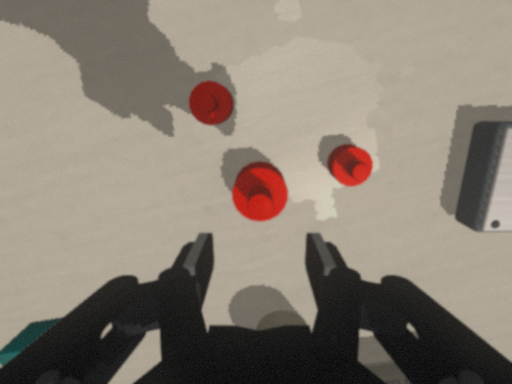

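The wrist view has the large cap at (260,190) with its stem top at (260,203), between the open pads at (205,240) and (315,240). The small caps are at (211,103) and (350,165). In the scene crop key_3 is down.

```bash
python3 - <<'E'
from h import *
w=load('wrist7')
cv2.imwrite('pics/crop12.png',cv2.resize(w['image'][150:260,190:330],None,fx=5,fy=5,interpolation=cv2.INTER_CUBIC))
print(dep(w,260,205).round(4),dep(w,245,185).round(4),dep(w,274,185).round(4))
for p in [(205,238),(208,242),(315,238),(312,242)]: print(p,dep(w,*p).round(4))
E
```

```text
[ 0.4776 -0.3099  0.065 ] [ 0.4663 -0.3209  0.0342] [ 0.4727 -0.2956  0.0334]
(205, 238) [ 0.4603 -0.3349  0.1473]
(208, 242) [ 0.4614 -0.333   0.1506]
(315, 238) [ 0.4737 -0.2803  0.1471]
(312, 242) [ 0.4728 -0.2827  0.1521]
```

View pics/crop12.png

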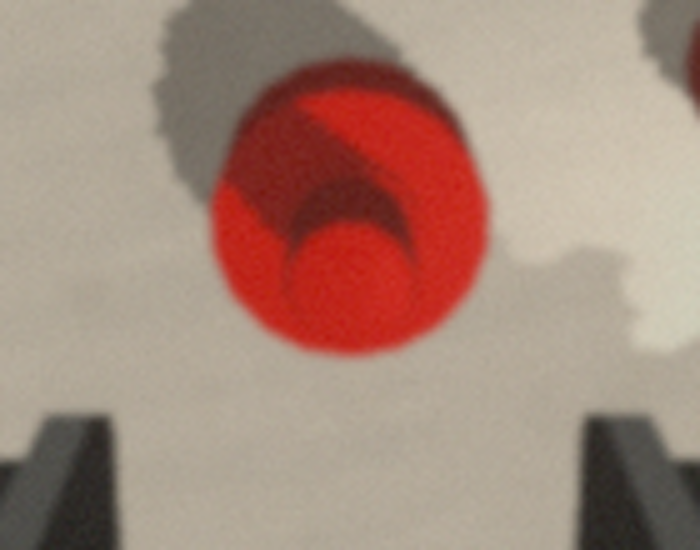

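```bash
python3 - <<'E'
from h import *
w=load('wrist7')
print(plane(w,259.4,206.6,.065),plane(w,259.6,193.8,.034))
t=load('top0');s=load('scene0')
target([.4775,-.3105,.0],np.radians(76.4))
print(robot.state()['ee_pos'])
# tips
im=w['image']
for v in (234,236,238,240):print(v,[dep(w,u,v).round(4).tolist() for u in (204,211,308,316)])
E
```

```text
[ 0.47879528 -0.31067362  0.065     ] [ 0.47753999 -0.31012864  0.034     ]
tool shift mm [97.2 -0.1  0.6] rot deg [ 0.04 -0.02 -0.02]
[ 0.47697216 -0.31029342  0.09724161]
234 [[0.4602, -0.3364, 0.1421], [0.4607, -0.3326, 0.1429], [0.4737, -0.2829, 0.141], [0.4736, -0.279, 0.1431]]
236 [[0.4602, -0.3359, 0.1447], [0.4628, -0.3336, 0.1405], [0.4738, -0.2833, 0.143], [0.4739, -0.2794, 0.1447]]
238 [[0.4603, -0.3355, 0.1471], [0.4636, -0.3337, 0.1413], [0.4756, -0.2834, 0.1418], [0.4736, -0.2799, 0.1475]]
240 [[0.4604, -0.3351, 0.1493], [0.464, -0.3336, 0.1429], [0.4764, -0.2837, 0.1425], [0.4743, -0.2801, 0.1483]]
```

Call:
drive_tool(
  series=[
    {"x": 0.03, "y": 0, "z": 0.001, "ax": 0, "ay": 0, "az": 0},
    {"x": 0.03, "y": 0, "z": 0, "ax": 0, "ay": 0, "az": 0},
    {"x": 0.02, "y": 0, "z": 0, "ax": 0, "ay": 0, "az": 0},
    {"x": 0.01, "y": 0, "z": 0, "ax": 0, "ay": 0, "az": 0},
    {"x": 0.008, "y": 0, "z": 0, "ax": 0, "ay": 0, "az": 0},
    {"x": 0, "y": 0, "z": 0, "ax": 0, "ay": 0, "az": 0},
    {"x": 0, "y": 0, "z": 0, "ax": 0, "ay": 0, "az": 0},
  ],
)

```text
clock: 13.65
ee_pos: [0.4786, -0.3121, 0.0005]
tool_rot: [-0.433, 1.569, -0.67]
wrist_force: [-0.7, 1.0, -0.1]
gripper_width: 0.0513
```

```bash
python3 - <<'E'
from h import *
w=grab('wrist','wrist8');s=grab('scene','scene8')
print(robot.state()['ee_pos'],robot.state()['wrist_force'])
for v in (234,236,238,240,244):print(v,[dep(w,u,v).round(4).tolist() for u in (204,211,308,316)])
cv2.imwrite('pics/crop13.png',np.hstack([cv2.resize(w['image'][150:300,170:350],None,fx=2.5,fy=2.5),cv2.resize(s['image'][240:345,290:390],None,fx=3.5,fy=3.5714)]))
E
```

```text
[ 0.47869738 -0.31236024  0.00081564] [-0.29693959  0.43351841 -0.68882094]
234 [[0.4618, -0.3373, 0.0458], [0.4632, -0.334, 0.0445], [0.4751, -0.2839, 0.0449], [0.4758, -0.2799, 0.0455]]
236 [[0.4618, -0.3367, 0.0485], [0.4073, -0.2941, 0.1795], [0.4759, -0.2842, 0.0456], [0.475, -0.2805, 0.0494]]
238 [[0.4622, -0.3365, 0.0502], [0.4648, -0.3342, 0.0461], [0.477, -0.2844, 0.0457], [0.4756, -0.2808, 0.0503]]
240 [[0.462, -0.3359, 0.0531], [0.4657, -0.3345, 0.0465], [0.4783, -0.2846, 0.0456], [0.4748, -0.2813, 0.0538]]
244 [[0.4617, -0.3347, 0.0585], [0.4677, -0.335, 0.047], [0.4779, -0.2854, 0.0505], [0.4749, -0.2821, 0.0577]]
```

View pics/crop13.png

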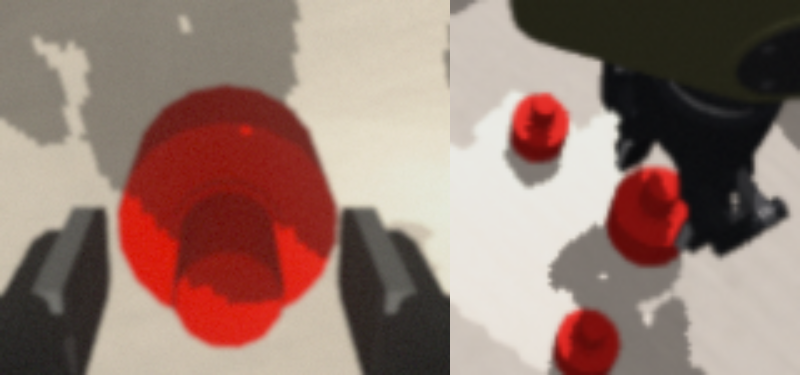

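The stem stands between the pads with the tips at z≈0.045, above the cup top. Closing.

Call:
drive_tool(
  series=[
    {"x": 0, "y": 0, "z": 0, "ax": 0, "ay": 0, "az": 0},
    {"x": 0, "y": 0, "z": 0, "ax": 0, "ay": 0, "az": 0},
    {"x": 0, "y": 0, "z": 0, "ax": 0, "ay": 0, "az": 0},
    {"x": 0, "y": 0, "z": 0, "ax": 0, "ay": 0, "az": 0},
    {"x": 0, "y": 0, "z": 0, "ax": 0, "ay": 0, "az": 0},
    {"x": 0, "y": 0, "z": 0, "ax": 0, "ay": 0, "az": 0},
    {"x": 0, "y": 0, "z": 0, "ax": 0, "ay": 0, "az": 0},
    {"x": 0, "y": 0, "z": 0, "ax": 0, "ay": 0, "az": 0},
  ],
  fingers=-1,
)

```text
clock: 14.55
ee_pos: [0.4783, -0.3121, 0.0002]
tool_rot: [-0.451, 1.57, -0.689]
wrist_force: [-0.8, 0.7, 5.7]
gripper_width: 0.0202
```

Call:
drive_tool(
  series=[
    {"x": -0.01, "y": 0, "z": 0, "ax": 0, "ay": 0, "az": 0},
    {"x": -0.03, "y": 0, "z": 0, "ax": 0, "ay": 0, "az": 0},
    {"x": -0.03, "y": 0, "z": 0, "ax": 0, "ay": 0, "az": 0},
    {"x": -0.03, "y": 0, "z": 0, "ax": 0, "ay": 0, "az": 0},
    {"x": 0, "y": 0, "z": 0, "ax": 0, "ay": 0, "az": 0},
    {"x": 0, "y": 0, "z": 0, "ax": 0, "ay": 0, "az": 0},
  ],
)

```text
clock: 15.15
ee_pos: [0.4778, -0.3118, 0.0997]
tool_rot: [-0.46, 1.57, -0.697]
wrist_force: [0.3, 0.8, -1.8]
gripper_width: 0.0204
```

```bash
python3 - <<'E'
from h import *
w=grab('wrist','wrist9');s=grab('scene','scene9')
print(robot.state()['ee_pos'],robot.state()['wrist_force'])
target([.563,.104,.1],np.radians(76.4))
cv2.imwrite('pics/crop14.png',np.hstack([cv2.resize(w['image'][150:300,170:350],None,fx=2.5,fy=2.5),cv2.resize(s['image'][190:345,270:390],None,fx=2.42,fy=2.4194)]))
E
```

```text
[ 0.47658706 -0.31080594  0.09744861] [-0.32990088 -0.2425429  -1.1115114 ]
tool shift mm [ -1.9 423.5 -13.8] rot deg [-0.03 -0.18 -0.08]
```

View pics/crop14.png

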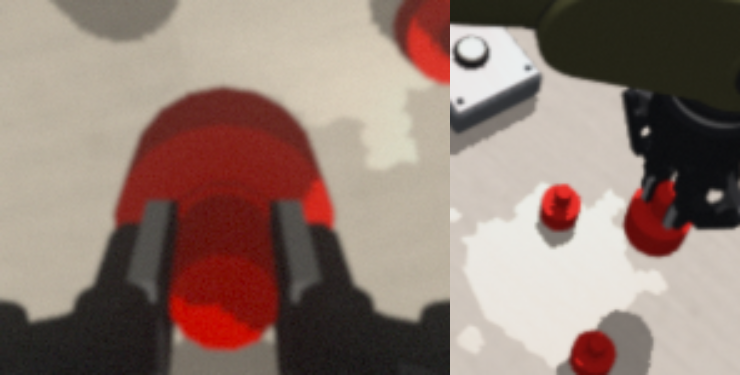

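The cap is held, 20 mm opening on the stem, and it looks upright. Moving to key_1 at this height (rim ≈ 0.097).

Call:
drive_tool(
  series=[
    {"x": 0, "y": 0.02, "z": -0.001, "ax": 0, "ay": 0, "az": 0},
    {"x": 0, "y": 0.04, "z": -0.001, "ax": 0, "ay": 0, "az": 0},
    {"x": 0, "y": 0.04, "z": -0.001, "ax": 0, "ay": 0, "az": 0},
    {"x": 0, "y": 0.04, "z": -0.001, "ax": 0, "ay": 0, "az": 0},
    {"x": 0, "y": 0.04, "z": -0.001, "ax": 0, "ay": 0, "az": 0},
    {"x": 0, "y": 0.04, "z": -0.001, "ax": 0, "ay": 0, "az": 0},
    {"x": 0, "y": 0.04, "z": -0.001, "ax": 0, "ay": 0, "az": 0},
    {"x": 0, "y": 0.04, "z": -0.001, "ax": 0, "ay": 0, "az": 0},
    {"x": 0, "y": 0.04, "z": -0.001, "ax": 0, "ay": 0, "az": 0},
    {"x": 0, "y": 0.04, "z": -0.002, "ax": 0, "ay": 0, "az": 0},
    {"x": 0, "y": 0.03, "z": -0.002, "ax": 0, "ay": 0, "az": 0},
    {"x": 0, "y": 0.013, "z": -0.001, "ax": 0, "ay": 0, "az": 0},
  ],
)

```text
clock: 16.45
ee_pos: [0.5626, 0.1049, 0.0972]
tool_rot: [-2.907, 1.567, 3.141]
wrist_force: [0.9, -1.2, -1.6]
gripper_width: 0.02
```

Call:
drive_tool(
  series=[
    {"x": 0, "y": 0, "z": 0, "ax": 0, "ay": 0, "az": 0},
    {"x": 0, "y": 0, "z": 0, "ax": 0, "ay": 0, "az": 0},
    {"x": 0, "y": 0, "z": 0, "ax": 0, "ay": 0, "az": 0},
  ],
)

```text
clock: 16.75
ee_pos: [0.5635, 0.1013, 0.0989]
tool_rot: [-2.435, 1.57, -2.675]
wrist_force: [-0.1, -0.1, -0.5]
gripper_width: 0.0201
```

```bash
python3 - <<'E'
from h import *
w=grab('wrist','wrist10');s=grab('scene','scene10')
print(robot.state()['ee_pos'],robot.state()['wrist_force'])
target([.563,.104,.1],np.radians(76.4))
cv2.imwrite('pics/crop15.png',np.hstack([cv2.resize(w['image'][150:300,170:350],None,fx=2.5,fy=2.5),cv2.resize(s['image'][110:260,190:320],None,fx=2.5,fy=2.5)]))
E
```

```text
[0.56376085 0.10139898 0.09926264] [-0.44998673  0.63010905 -1.03404761]
tool shift mm [-0.7  2.3 -1.4] rot deg [-0.13 -0.01  0.02]
```

View pics/crop15.png

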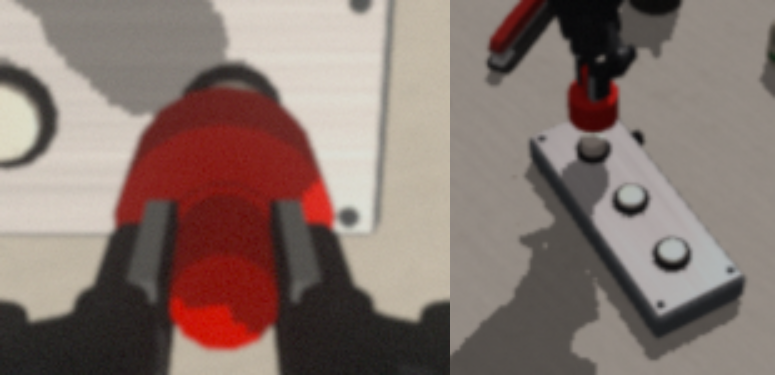

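```bash
python3 - <<'E'
from h import *
w=load('wrist10'); tz=np.array([.972,-.235,0]); ty=np.array([.235,.972,0])
px=lambda cx,cy:(170+cx/2.5-.3,150+cy/2.5-.3)
cv2.imwrite('pics/crop16.png',cv2.resize(w['image'][165:245,205:310],None,fx=7,fy=7,interpolation=cv2.INTER_CUBIC))
rz=.0992
a=plane(w,*px(225,88),rz)+.026*tz; b=plane(w,*px(231,62),.048)+.019*tz
print('cap from rim',a,'collar',b,'need ty,tz mm',(b-a)@ty*1e3,(b-a)@tz*1e3)
c=plane(w,*px(224,303),rz+.065); print('cap from stem top',c)
w2=load('wrist2'); print('key wrist2',plane(w2,258.7,183.3,.064))
E
```

```text
cap from rim [0.56478114 0.10204387 0.0992    ] collar [0.5630016  0.10462516 0.048     ] need ty,tz mm 2.0908265244538584 -2.3363210967340926
cap from stem top [0.56291986 0.10216982 0.1642    ]
key wrist2 [0.56393878 0.10501315 0.064     ]
```

View pics/crop16.png

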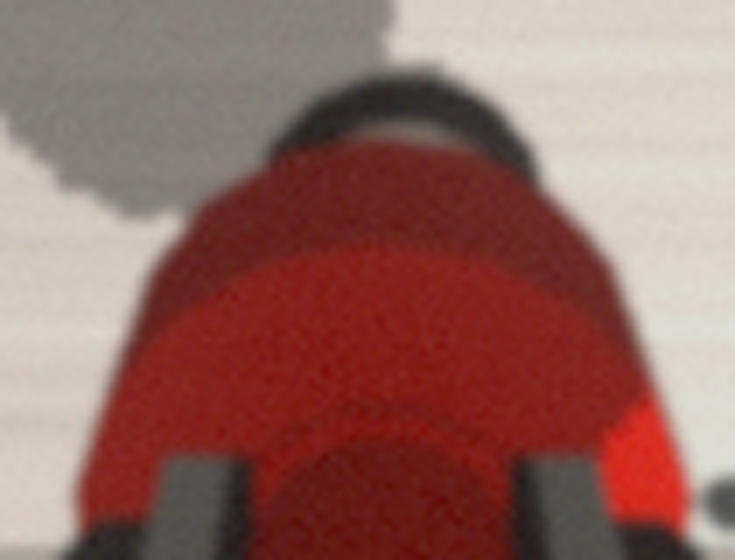

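Call:
drive_tool(
  series=[
    {"x": 0.012, "y": 0.0024, "z": -0.001, "ax": 0, "ay": 0, "az": 0},
    {"x": 0.012, "y": 0, "z": 0, "ax": 0, "ay": 0, "az": 0},
    {"x": 0, "y": 0, "z": 0, "ax": 0, "ay": 0, "az": 0},
    {"x": 0, "y": 0, "z": 0, "ax": 0, "ay": 0, "az": 0},
    {"x": 0, "y": 0, "z": 0, "ax": 0, "ay": 0, "az": 0},
  ],
)

```text
clock: 17.35
ee_pos: [0.5636, 0.1052, 0.0755]
tool_rot: [0.266, 1.571, 0.028]
wrist_force: [-0.5, 0.3, -0.9]
gripper_width: 0.0201
```

```bash
python3 - <<'E'
from h import *
w=grab('wrist','wrist11');s=grab('scene','scene11')
print(robot.state()['ee_pos'],robot.state()['wrist_force'])
cv2.imwrite('pics/crop17.png',np.hstack([cv2.resize(w['image'][165:245,205:310],None,fx=4,fy=4,interpolation=cv2.INTER_CUBIC),cv2.resize(s['image'][120:200,210:290],None,fx=4,fy=4,interpolation=cv2.INTER_CUBIC)]))
E
```

```text
[0.56386725 0.10530402 0.07591804] [-0.07152107  0.55904227 -0.67722915]
```

View pics/crop17.png

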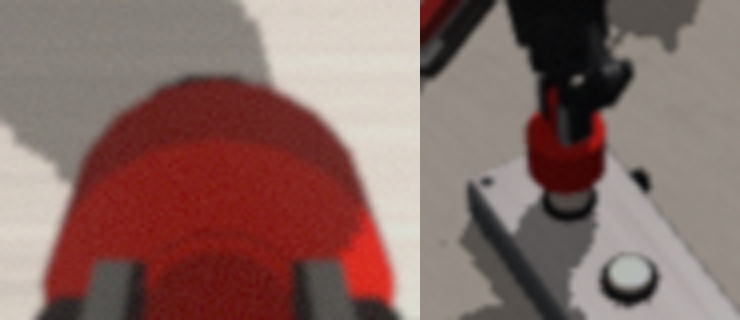

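```bash
python3 - <<'E'
from h import *
w=load('wrist11');s=load('scene11'); tz=np.array([.972,-.235,0]); ty=np.array([.235,.972,0]); rz=.0757
def proj(f,X):
    c=np.array(f['R'])@X+f['t'];x=c[:2]/c[2];fl=192/np.tan(np.radians(f['fov_y'])/2);return fl*x*(1+f['k1']*(x@x))+[f['cx'],f['cy']]
# scene: red mask column extents of cup vs expected
hsv=cv2.cvtColor(s['image'],cv2.COLOR_BGR2HSV);m=((hsv[...,0]<8)|(hsv[...,0]>172))&(hsv[...,1]>120)&(hsv[...,2]>40)
sub=m[120:200,235:290]
for v in range(150,170): 
    u=np.where(m[v,235:275])[0]+235
    if len(u): print(v,u.min(),u.max(),end=' | ')
ys,xs=np.where(sub);print('\nbottom row',ys.max()+120)
for P in ([.563,.104],[.564,.105],[.5638,.1045]):
    # silhouette of cup body lower part, columns at mid height & bottom of rim
    th=np.linspace(0,2*np.pi,90)
    rim=np.array([proj(s,np.array([P[0]+.026*np.cos(t),P[1]+.026*np.sin(t),rz])) for t in th])
    top=np.array([proj(s,np.array([P[0]+.026*np.cos(t),P[1]+.026*np.sin(t),rz+.034])) for t in th])
    col=np.array([proj(s,np.array([P[0]+.019*np.cos(t),P[1]+.019*np.sin(t),.048])) for t in th])
    print(P,'rim u',rim[:,0].min().round(1),rim[:,0].max().round(1),'vmax',rim[:,1].max().round(1),'top u',top[:,0].min().round(1),top[:,0].max().round(1),'collar u',col[:,0].min().round(1),col[:,0].max().round(1),'v max',col[:,1].max().round(1))
g=s['image'].max(2)
for v in (170,171,172): print(v,g[v,240:266])
E
```

```text
150 237 255 | 151 237 255 | 152 237 255 | 153 237 255 | 154 237 255 | 155 237 255 | 156 237 255 | 157 237 255 | 158 237 255 | 159 237 255 | 160 237 255 | 161 237 255 | 162 238 255 | 163 238 254 | 164 239 254 | 165 240 252 | 166 241 252 | 167 242 250 | 168 246 246 | 
bottom row 168
[0.563, 0.104] rim u 236.5 256.4 vmax 168.1 top u 236.0 256.3 collar u 239.6 253.8 v max 173.2
[0.564, 0.105] rim u 236.6 256.4 vmax 167.7 top u 236.0 256.4 collar u 239.6 253.8 v max 172.8
[0.5638, 0.1045] rim u 236.6 256.4 vmax 167.9 top u 236.1 256.4 collar u 239.7 253.8 v max 173.0
170 [ 66  21  41  69  79  81  80  79  79  77  72  58  32  47 121 169 172 172
 172 170 172 174 176 174 174 172]
171 [ 69  22  21  49  68  78  77  77  75  73  61  38  23  73 141 173 174 172
 172 171 171 171 175 176 175 174]
172 [ 73  35  15  23  40  50  53  53  49  42  32  16  33 102 161 175 175 173
 172 172 170 171 172 174 174 175]
```

Cap and key axis agree within about 1 mm in both views. Lowering, watching the force.

Call:
drive_tool(
  series=[
    {"x": 0.005, "y": -0.0007, "z": 0, "ax": 0, "ay": 0, "az": 0},
    {"x": 0.004, "y": 0, "z": 0, "ax": 0, "ay": 0, "az": 0},
    {"x": 0, "y": 0, "z": 0, "ax": 0, "ay": 0, "az": 0},
  ],
)

```text
clock: 17.75
ee_pos: [0.5626, 0.1045, 0.0654]
tool_rot: [-2.821, 1.569, -3.059]
wrist_force: [-0.6, 0.3, -0.4]
gripper_width: 0.02
```

Call:
drive_tool(
  series=[
    {"x": 0.003, "y": 0, "z": 0, "ax": 0, "ay": 0, "az": 0},
    {"x": 0, "y": 0, "z": 0, "ax": 0, "ay": 0, "az": 0},
  ],
)

```text
clock: 17.95
ee_pos: [0.563, 0.1045, 0.0629]
tool_rot: [-2.749, 1.57, -2.987]
wrist_force: [-0.5, -1.0, -1.0]
gripper_width: 0.0201
```

Call:
drive_tool(
  series=[
    {"x": 0.002, "y": 0, "z": 0, "ax": 0, "ay": 0, "az": 0},
    {"x": 0, "y": 0, "z": 0, "ax": 0, "ay": 0, "az": 0},
  ],
)

```text
clock: 18.15
ee_pos: [0.5632, 0.1046, 0.0612]
tool_rot: [-2.819, 1.57, -3.057]
wrist_force: [-0.8, -0.9, -1.7]
gripper_width: 0.0203
```

No contact with the key top, so the rim is around it. Continuing.

Call:
drive_tool(
  series=[
    {"x": 0.004, "y": 0, "z": 0, "ax": 0, "ay": 0, "az": 0},
    {"x": 0.004, "y": 0, "z": 0, "ax": 0, "ay": 0, "az": 0},
    {"x": 0, "y": 0, "z": 0, "ax": 0, "ay": 0, "az": 0},
  ],
)

```text
clock: 18.45
ee_pos: [0.5626, 0.1045, 0.0524]
tool_rot: [-2.817, 1.569, -3.055]
wrist_force: [-0.8, 0.1, -1.3]
gripper_width: 0.0204
```

Call:
drive_tool(
  series=[
    {"x": 0.003, "y": 0, "z": 0, "ax": 0, "ay": 0, "az": 0},
    {"x": 0, "y": 0, "z": 0, "ax": 0, "ay": 0, "az": 0},
  ],
)

```text
clock: 18.65
ee_pos: [0.563, 0.1045, 0.0499]
tool_rot: [-2.804, 1.57, -3.042]
wrist_force: [-0.2, -0.8, -1.0]
gripper_width: 0.0202
```

Call:
drive_tool(
  series=[
    {"x": 0.002, "y": 0, "z": 0, "ax": 0, "ay": 0, "az": 0},
    {"x": 0, "y": 0, "z": 0, "ax": 0, "ay": 0, "az": 0},
  ],
)

```text
clock: 18.85
ee_pos: [0.5632, 0.1045, 0.0482]
tool_rot: [-2.76, 1.57, -2.998]
wrist_force: [0.5, -0.5, -0.7]
gripper_width: 0.02
```

Call:
drive_tool(
  series=[
    {"x": 0.002, "y": 0, "z": 0, "ax": 0, "ay": 0, "az": 0},
    {"x": 0, "y": 0, "z": 0, "ax": 0, "ay": 0, "az": 0},
  ],
)

```text
clock: 19.05
ee_pos: [0.5632, 0.1045, 0.0462]
tool_rot: [-2.783, 1.57, -3.021]
wrist_force: [0.4, 0.7, -1.4]
gripper_width: 0.0203
```

Call:
drive_tool(
  series=[
    {"x": 0.002, "y": 0, "z": 0, "ax": 0, "ay": 0, "az": 0},
    {"x": 0, "y": 0, "z": 0, "ax": 0, "ay": 0, "az": 0},
  ],
)

```text
clock: 19.25
ee_pos: [0.5631, 0.1045, 0.0441]
tool_rot: [-2.815, 1.57, -3.053]
wrist_force: [0.3, -0.4, -0.8]
gripper_width: 0.0202
```

Call:
drive_tool(
  series=[
    {"x": 0.001, "y": 0, "z": 0, "ax": 0, "ay": 0, "az": 0},
    {"x": 0, "y": 0, "z": 0, "ax": 0, "ay": 0, "az": 0},
  ],
)

```text
clock: 19.45
ee_pos: [0.5632, 0.1045, 0.0433]
tool_rot: [-2.847, 1.571, -3.085]
wrist_force: [-0.3, 0.4, -0.8]
gripper_width: 0.0202
```

Call:
drive_tool(
  series=[
    {"x": 0.001, "y": 0, "z": 0, "ax": 0, "ay": 0, "az": 0},
    {"x": 0, "y": 0, "z": 0, "ax": 0, "ay": 0, "az": 0},
  ],
)

```text
clock: 19.65
ee_pos: [0.5632, 0.1045, 0.0423]
tool_rot: [-2.657, 1.571, -2.895]
wrist_force: [0.1, -1.0, -0.1]
gripper_width: 0.02
```

Near the plate. Checking the view before letting go.

Call:
drive_tool(
  series=[
    {"x": 0.001, "y": 0, "z": 0, "ax": 0, "ay": 0, "az": 0},
    {"x": 0, "y": 0, "z": 0, "ax": 0, "ay": 0, "az": 0},
  ],
)

```text
clock: 19.85
ee_pos: [0.5635, 0.1046, 0.0422]
tool_rot: [-0.792, 1.571, -1.03]
wrist_force: [-2.5, -0.5, 4.2]
gripper_width: 0.0199
```

```bash
python3 - <<'E'
from h import *
w=grab('wrist','wrist12');s=grab('scene','scene12')
print(robot.state()['ee_pos'],robot.state()['wrist_force'])
cv2.imwrite('pics/crop18.png',np.hstack([cv2.resize(w['image'][165:245,205:310],None,fx=4,fy=4,interpolation=cv2.INTER_CUBIC),cv2.resize(s['image'][120:200,210:290],None,fx=4,fy=4,interpolation=cv2.INTER_CUBIC)]))
E
```

```text
[0.56350206 0.1045931  0.04221992] [-2.82195933 -0.02426224  5.25110831]
```

View pics/crop18.png

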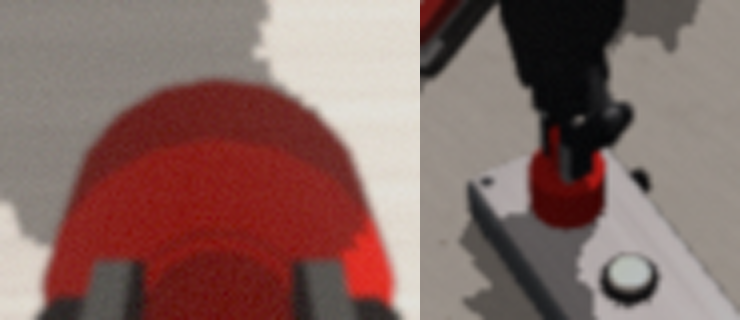

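Contact at 0.042 with +5 N: the rim is on the plate. Releasing and rising.

Call:
drive_tool(
  series=[
    {"x": 0, "y": 0, "z": 0, "ax": 0, "ay": 0, "az": 0},
    {"x": 0, "y": 0, "z": 0, "ax": 0, "ay": 0, "az": 0},
    {"x": 0, "y": 0, "z": 0, "ax": 0, "ay": 0, "az": 0},
    {"x": 0, "y": 0, "z": 0, "ax": 0, "ay": 0, "az": 0},
    {"x": 0, "y": 0, "z": 0, "ax": 0, "ay": 0, "az": 0},
    {"x": 0, "y": 0, "z": 0, "ax": 0, "ay": 0, "az": 0},
  ],
  fingers=0.2,
)

```text
clock: 20.55
ee_pos: [0.5633, 0.1046, 0.0413]
tool_rot: [2.979, 1.571, 2.741]
wrist_force: [-0.3, 0.7, 0.3]
gripper_width: 0.0513
```

Call:
drive_tool(
  series=[
    {"x": -0.01, "y": 0, "z": 0, "ax": 0, "ay": 0, "az": 0},
    {"x": -0.02, "y": 0, "z": 0, "ax": 0, "ay": 0, "az": 0},
    {"x": -0.04, "y": 0, "z": 0, "ax": 0, "ay": 0, "az": 0},
    {"x": -0.04, "y": 0, "z": 0, "ax": 0, "ay": 0, "az": 0},
    {"x": 0, "y": 0, "z": 0, "ax": 0, "ay": 0, "az": 0},
    {"x": 0, "y": 0, "z": 0, "ax": 0, "ay": 0, "az": 0},
  ],
)

```text
clock: 21.15
ee_pos: [0.5645, 0.1047, 0.1538]
tool_rot: [0.334, 1.567, 0.096]
wrist_force: [0.0, 0.1, -0.8]
gripper_width: 0.0512
```

```bash
python3 - <<'E'
from h import *
w=grab('wrist','wrist13');s=grab('scene','scene13')
print(robot.state()['ee_pos'],robot.state()['wrist_force'])
cv2.imwrite('pics/crop19.png',np.hstack([cv2.resize(w['image'][110:260,90:330],None,fx=2,fy=2,interpolation=cv2.INTER_CUBIC),cv2.resize(s['image'][120:220,210:310],None,fx=3,fy=3,interpolation=cv2.INTER_CUBIC)]))
E
```

```text
[0.56254651 0.10446559 0.15048605] [-0.62937716  0.07767131 -0.39386521]
```

View pics/crop19.png

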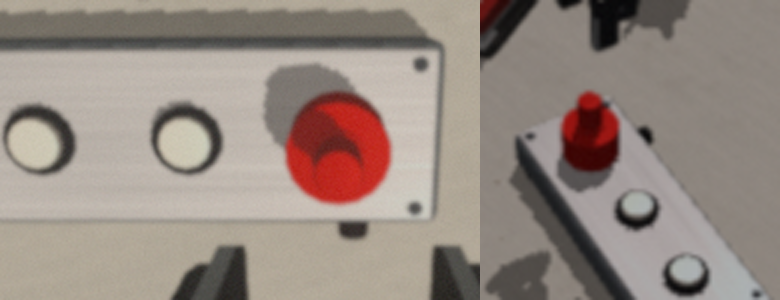

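Cap upright over key_1 at crop (338,150), with key_2 and key_3 down. Checking heights and levelness by depth.

```bash
python3 - <<'E'
from h import *
w=load('wrist13')
px=lambda cx,cy:(90+cx/2-.25,110+cy/2-.25)
for p in [(338,172),(300,150),(376,150),(305,170),(372,170),(338,195),(360,115),(36,140),(186,143)]: print(p,dep(w,*px(*p)).round(4))
print('stem',plane(w,*px(338,173),.107),'cup top',plane(w,*px(338,154),.076))
E
```

```text
(338, 172) [0.5622 0.1055 0.1069]
(300, 150) [0.5569 0.0881 0.0753]
(376, 150) [0.5656 0.1235 0.0751]
(305, 170) [0.5673 0.0878 0.0749]
(372, 170) [0.5747 0.1194 0.0756]
(338, 195) [0.5724 0.103  0.1067]
(360, 115) [0.5469 0.1199 0.0761]
(36, 140) [ 0.5247 -0.0485  0.0516]
(186, 143) [0.5448 0.0284 0.0529]
stem [0.56262878 0.10541693 0.107     ] cup top [0.56293977 0.1053437  0.076     ]
```

Stem top at 0.107 and cup top at 0.075–0.076 all round: seated and level. Keys 2 and 3 are at 0.052–0.053. Handing in.

```bash
python3 - <<'E'
from h import *
print(robot.job_done(), robot.state()['clock'])
E
```

```text
the job is handed in; nothing more can be done
the job is handed in; nothing more can be done
```

The job is handed in: key_2 and key_3 are clicked down, and the large red cap sits flat over key_1, the jammed key. No verdict is reported on hand-in. About 21 s of the 56 s had passed at my last check.

- **Keys:** Key_1 held at about 6.5 N (peak reading 7.1 N) with no click, so I backed off. Key_2 and key_3 peaked below 5 N, then the force dropped to zero. In the last depth check their tops stood at z ≈ 0.053 and 0.052, against 0.053 expected when latched.
- **Cap:** I took the largest of the three red caps. It is released, with the stem top at 0.107 and the cup top at 0.075–0.076 all round. Its axis is within about 1–2 mm of key_1's measured axis.
- **Not fully checked:** Key_1 itself was hidden under the cap at the end; it was last seen up, at 0.064. I did not re-measure the bystanders at the end; the gripper never worked near them.
- **Disagreement found:** The reported TCP reads about 41 mm lower than the true fingertips, as both cameras showed. I worked from the camera-seen tips and contact forces, and the contacts with the keys and the plate fitted that.

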